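# Nip the walnut queen in the piece holder with the inner knob

## Robot

A 6-joint arm with a two-finger parallel gripper is mounted at the origin on the work surface. World frame = base frame: x ahead of the robot, y to its left, z up, the work surface at z = 0. Lengths are in m, angles in degrees, forces in N, time in s.
With the tool pointing down it reaches from about 0.325 to 0.85 m from the base axis. Payload 4.4 kg.
Tool frame: the origin (TCP) lies on the centre line of the jaws, within the pads' length; the fingertips stand 11 mm ahead of it and the grasp point (between the pads) lies 8 mm behind it; z points along the fingers, y is the line along which they close (so a half turn about z gives the same grasp; the last joint's range is limited). The gripper opens to 94 mm and grips with 3 to 60 N. Pads are 16 mm wide; open, the fingers measure 119 mm over their backs; the gripper's body (75 mm by 177 mm) begins 78 mm behind the grasp point.
Start: joints at [56.465, 11.837, 88.321, -0, 79.842, -8.623], TCP at [0.242, 0.521, 0.216] pointing down, gripper open.
Joint ranges: [-156.59, 156.59], [-49.26, 127.26], [12.9, 141.05], [-63.56, 243.56], [4.71, 150.69], [-161.64, 161.64]. Speed limits (degrees/s): [159.86, 159.86, 180, 180, 180, 180].

## Interface

Orientations are given as a 3x3 rotation matrix whose columns are the frame's x, y, z axes.
In Python, from bench import env gives the robot as it stands.
- The arm moves only by the tool servo_tool, never from a script. Its argument "motion" is a list of rows, each a list of 6 numbers: the shift along the tool's x, y, z in cm, then the turn, a rotation vector about the tool's x, y, z in degrees. In form: [[x, y, z, rx, ry, rz], ...]. A call has 1 to 8 rows; each row shifts and turns the commanded pose from where the row before left it, along the tool's axes as they then stand; what a row does not reach is not made up. A row lasts 1/12 s, in which the tool goes at most 41.7 mm and 7.16 degrees, less where a joint would pass 70% of its speed; a pose out of reach is approached as far as the arm can. A call with a gripper value outside its range is refused whole. "gripper" is the finger opening in cm, from 0 to 9.4, set as the call begins (left out, the last holds). The fingers move at their own pace and stop on an object; "squeeze" is the grip in N (left out, the last holds). Time passes only in rows, so rows that do not move let the fingers close. It gives the time, the measured TCP pose, the force, the opening and the grip force at its end, in the units of the state.
- env.state(): the state, without advancing time (a new reading comes with each control period).
- env.snapshot(name): name is "scene" or "top" or "wrist"; returns (picture, depth): 400x640x3 uint8, red, green, blue; 400x640 float32, m along the optical axis (not along the pixel's ray), 0 where there is no reading.
- env.camera_params(name): a dict with "intrinsics" (3x3 intrinsics, pixels), "rvec" (rotation vector, rad) and "tvec" (3), from world to camera coordinates, as OpenCV has them; the wrist camera has in their place "T_tool_cam" (4x4, takes a point from camera to tool coordinates, whose origin is the TCP and whose axes are the flange's). Camera axes: x right, y down, z forward; pixel columns grow to the right and rows downward; lengths in m; the calibration is good to about 2 mm. A picture is of the moment at which its call begins: read the wrist's pose just before it. camera_params takes no time and is no camera call.
- env.close_job(): hands the job in; it is judged then, once.
The state is a dict: "time": time; "joint_pos": joint angles; "qd": joint speeds; "effort": joint torques, N m; "tcp_pos": TCP position; "tool_rot": TCP orientation; "wrist_force": force on the tool from outside, world axes, zero at the start; "moment": the same for the moment, N m; "opening": finger opening in m; "grip_force": force on a finger pad.
Only numpy, scipy, OpenCV 4.12 (cv2) and the standard library are available. Lean on these libraries where they do the work, as an engineer would, in place of code of your own. Each camera call takes 0.05 s, during which the arm holds its last target. There are 200 camera calls.

## Task

Stand the walnut queen upright on the wooden piece holder, inside its V-shaped jaw, and let her go. Then turn only the small inner bar knob clockwise until its white cam nips her foot fully home in the jaw with about 6 N (3 to 9 N will do, over 12 N dents her), and let go so that she stays held. The large round outer knob below it keeps its setting: do not turn it, and leave everything else where it is.

Things in the scene. Friction and masses are not known exactly. Their poses are not given: they have to be found in the camera images.
- queen: walnut chess queen, loose, about 50 to 100 g, 92 mm tall; foot 40 mm across with upright sides up to 18 mm; straight round stem 22 mm across from 30 to 66 mm above the underside; nothing above is wider. Origin: centre of the underside, z up. Round about z.
- jig: piece holder, fixed: light wooden base plate 12 mm thick, reaching from 75 mm behind to 155 mm ahead of the origin along its x and 71 mm to either side. Origin: on the shelf surface, on the axis of both knobs. x points from the knobs to the V jaw (about 74 mm), z up.
- bay (a point): fixed point of the holder, on its x axis 74 mm from the knob axis, 12 mm above the shelf: the middle of the range where the queen's foot centre comes to rest in the V jaw. The jaw is set up to 3.5 mm nearer or farther each time. With the inner knob at its start there is room for her between cam and jaw at 63 to 70 mm from the knob axis: set her down at 66 to 67 mm, the cam then slides her home.
- bay_top (a point): on the bay's axis, 21 mm above the plate: height of the top of the V jaw. Its two waxed wooden walls stand on edge, 38 degrees either side of the holder's x, open towards the knobs, apex away from them. The jaw slides back along that x on a spring: 4 N/mm, at most 6 mm, so the queen's place does not tell how hard she is held.
- inner_grip (a point): inner knob: upright aluminium bar 34 mm long, 12 mm thick, from 60 to 90 mm above the shelf. This point is on the knob axis 80 mm above the shelf; its x axis runs along the bar, z up. Keep fingertips above 56 mm to clear the outer knob. The knob stays where it is left and holds the clamping force.
- inner: inner knob with its white eccentric cam disc (104 mm across, 14 to 26 mm above the shelf, centre 14 mm off the axis), one solid. Origin on the axis at shelf height; x along the bar, z up. Yaw to the holder: 0 to 0.12 rad clockwise at the start, end stops at 0 and 2.1 clockwise; the cam meets a seated queen at 0.7 to 1.3.
- cam (a point): point on the knob axis at the cam's mid-height, 20 mm above the shelf; turns with the inner knob. Turning it takes 0.10 N m all the way (friction: with the knob at rest a torque reading may lie that much either side); once the queen is seated each newton between cam and foot adds about 0.019 N m, and each further 0.1 rad of turn about 5 N.
- outer (a joint): turn of the outer knob, rad, clockwise seen from above; any start within 1 either way; it must stay. It turns at the slightest touch (0.012 N m).
- outer_mark (a point): on the rim of the round knurled outer knob (60 mm across, from 36 to 54 mm above the shelf, directly below the inner bar, same axis), at the black line on its top face.
- dispenser: push dispenser: 100 x 75 mm foot, 120 mm tall, with a stack of clear acrylic bases between four steel rods; bystander. Origin: centre of its underside.
- car: red plastic armoured car, 88 mm long, 47 mm tall; bystander. Origin: centre of its underside.
- fence: grey resin stone fence, 130 mm long, 36 mm tall; bystander. Origin: centre of its underside.
- saucer: white ceramic saucer, 124 mm across, 20 mm tall; bystander. Origin: centre of its underside.
- pawn: walnut pawn, 53 mm tall, foot 30 mm across; bystander. Origin: centre of its underside.
- paint_a: paint jar, 32 mm across, 52 mm tall; bystander. Origin: centre of its underside.
- paint_b: paint jar, 32 mm across, 52 mm tall; bystander. Origin: centre of its underside.
- brush: paint brush lying down, 170 mm long; bystander. Origin: centre of its underside.
There are look-alikes about, which are no part of the job. What is shaped like the queen but yellow is not meant.

How it is judged (in metres and radians):
On the way, in this order (a step that is already met when the one before it is completed fails the run):
1. the queen stands upright on the holder's plate inside the V jaw, let go, not yet nipped (x of queen in the frame of jig between 0.058 and 0.082 m and y of queen in the frame of jig between -0.008 and 0.008 m and z of queen in the frame of jig between 0.01 and 0.015 m and angle between queen's own z axis and vertical below 0.06 rad and contact force between the fingers and queen below 0.05 N and contact force between inner and queen below 1 N), for 0.2 s.
2. the cam nips the queen's foot with more than 3 N (contact force between inner and queen above 3 N), for 0.2 s.
At the end, for the whole second after the job is handed in: The queen stands upright (within 0.06 rad) on the holder's plate, in the V jaw (68 to 85 mm from the knob axis along the holder's x, within 3 mm of that axis line), nipped between cam and jaw with 2.5 to 9.5 N, at rest and released; the outer knob's mark is within 4 mm of where it was (x of queen in the frame of jig between 0.068 and 0.085 m and y of queen in the frame of jig between -0.003 and 0.003 m and z of queen in the frame of jig between 0.01 and 0.015 m and angle between queen's own z axis and vertical below 0.06 rad and contact force between inner and queen between 2.5 and 9.5 N and distance of outer_mark from where it was at the start of the episode below 0.004 m and linear speed of queen below 0.01 m/s); the robot touches nothing.
It fails at once if the outer knob is turned (its mark moves more than 4 mm) (distance of outer_mark from where it was at the start of the episode above 0.004 m).
It fails at once if the cam presses the queen with more than 12 N (contact force between inner and queen above 12 N).
It fails at once if a bystander is shifted by more than 20 mm (distance of any of dispenser, car, fence, saucer, pawn, paint_a, paint_b, brush from where it was at the start of the episode above 0.02 m).
It also fails if it takes over 72 s, if anything falls off the work surface, if the arm or the gripper's body presses on something with over 40 N, if the wrist force passes 120 N, or if a joint passes its speed limit or range.

## Working session

There is one attempt and no reset: what is moved stays moved. The work goes in short steps, Python scripts to look and compute and a tool call to move; the robot and the scene stay as the last step left them, time stands still between calls to the robot, and variables do not carry over. Pictures are saved under pics/ and viewed, at most 10 in all, crops included, and the job is handed in when it is done.

Besides the shell and the picture viewer there is one more tool, called after "Request:" as name(argument=value, ...) on one line, values as JSON. servo_tool: Moves the arm, as the interface text tells. Its arguments: {"type":"object","properties":{"motion":{"type":"array","items":{"type":"array","items":{"type":"number"}}},"gripper":{"type":"number"},"squeeze":{"type":"number"}},"required":["motion"]}

```bash
ls; mkdir -p pics
python3 - <<'E'
from bench import env
import cv2,numpy as np
for n in("scene","top"):
    p,d=env.snapshot(n); cv2.imwrite(f"pics/{n}0.png",p[:,:,::-1]); np.savez(f"{n}0.npz",p=p,d=d)
    c=env.camera_params(n);print(n,c)
print(env.camera_params("wrist"));print(env.state())
E
```

```text
pics
scene {'intrinsics': array([[484.39244985,   0.        , 315.03471828],
       [  0.        , 484.39244985, 193.98113632],
       [  0.        ,   0.        ,   1.        ]]), 'rvec': array([ 1.01013814,  2.29409253, -1.15285977]), 'tvec': array([ 0.37158288, -0.16645772,  1.5797986 ])}
top {'intrinsics': array([[377.26314691,   0.        , 326.16599871],
       [  0.        , 377.26314691, 198.65496238],
       [  0.        ,   0.        ,   1.        ]]), 'rvec': array([ 2.17167174, -2.1797537 ,  0.10239656]), 'tvec': array([0.02223111, 0.54612889, 1.11974448])}
{'intrinsics': array([[346.94683013,   0.        , 312.34018505],
       [  0.        , 346.94683013, 198.04946913],
       [  0.        ,   0.        ,   1.        ]]), 'T_tool_cam': array([[ 2.65701371e-04, -9.68085307e-01, -2.50620766e-01,
         7.39331451e-02],
       [ 9.99999595e-01,  4.17434139e-05,  8.98928215e-04,
         9.27735677e-04],
       [-8.59777430e-04, -2.50620903e-01,  9.68084926e-01,
        -1.67147658e-01],
       [ 0.00000000e+00,  0.00000000e+00,  0.00000000e+00,
         1.00000000e+00]])}
{'time': 0.1, 'joint_pos': array([ 5.64648226e+01,  1.18790885e+01,  8.83953996e+01, -1.05546690e-03,
        7.98416177e+01, -8.62179495e+00]), 'qd': array([-0.09316127, -0.097788  , -0.16594387,  0.14978373,  0.06582164,
       -0.04623907]), 'effort': array([-5.89735864e-04, -3.71868932e+01, -2.82292557e+01,  7.01101148e-02,
        3.11584049e-02, -6.39773998e-05]), 'tcp_pos': array([0.24183075, 0.52090116, 0.21541971]), 'tool_rot': array([[-9.06946868e-01,  4.21243587e-01, -1.10438313e-03],
       [ 4.21244938e-01,  9.06945321e-01, -1.69913940e-03],
       [ 2.85863533e-04, -2.00624496e-03, -9.99997947e-01]]), 'wrist_force': array([ 0.02669357,  0.54651531, -0.27804521]), 'moment': array([0.05839183, 0.0015117 , 0.01246725]), 'grip_force': 0.0, 'opening': 0.09402534726509985}
```

View pics/scene0.png

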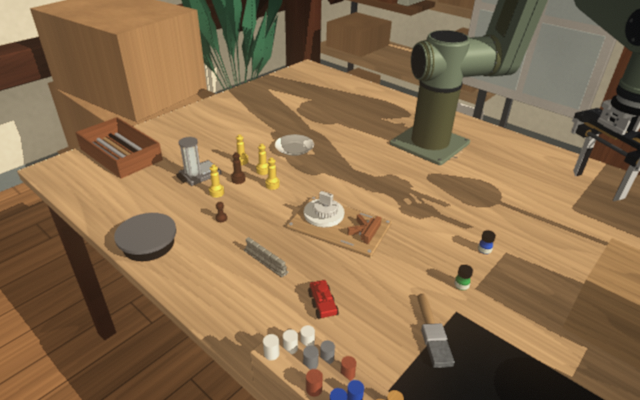

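View pics/top0.png

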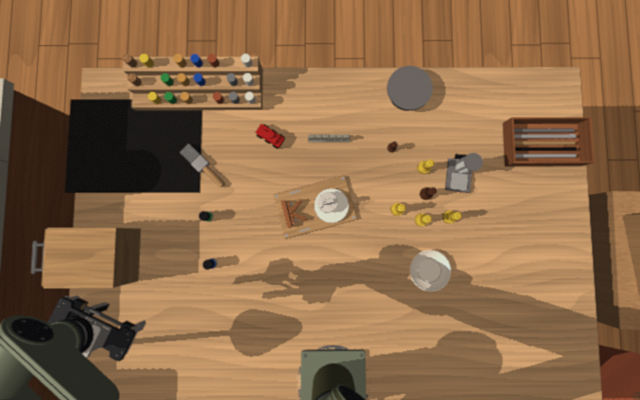

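The scene view shows the walnut queen at (238,167) among four yellow queens, with the holder at about (335,215). In the top view the queen is at (428,193), the knob at (331,205) and the jaw at (292,213). Next I'll get rough positions.

```bash
cat > h.py <<'E'
import numpy as np,cv2
from bench import env
from scipy.spatial.transform import Rotation as R
def cam(n,st=None):
    c=env.camera_params(n);K=c["intrinsics"]
    if n=="wrist":
        T=np.eye(4);T[:3,:3]=st["tool_rot"];T[:3,3]=st["tcp_pos"];T=T@c["T_tool_cam"]
        return K,T
    T=np.eye(4);T[:3,:3]=R.from_rotvec(c["rvec"]).as_matrix();T[:3,3]=c["tvec"]
    return K,np.linalg.inv(T)
def plane(KT,uv,z):
    K,T=KT;uv=np.atleast_2d(uv).astype(float)
    r=np.c_[uv,np.ones(len(uv))]@np.linalg.inv(K).T@T[:3,:3].T
    return T[:3,3]+r*((z-T[2,3])/r[:,2])[:,None]
def proj(KT,P):
    K,T=KT;p=(np.atleast_2d(P)-T[:3,3])@T[:3,:3]@K.T
    return p[:,:2]/p[:,2:]
def cloud(KT,d):
    K,T=KT;v,u=np.indices(d.shape);r=np.stack([u,v,np.ones_like(u)],-1)@np.linalg.inv(K).T*d[...,None]
    return r@T[:3,:3].T+T[:3,3]
def tomove(st,target,yaw=None):
    """cm in tool axes to target"""
    return (np.array(target)-st["tcp_pos"])@st["tool_rot"]*100
E
python3 - <<'E'
from h import *
z=np.load("top0.npz");p,d=z["p"],z["d"];KT=cam("top");C=cloud(KT,d)
print("table z",np.median(C[300:320,250:290,2]))
for n,uv,h in[("queen",(428,193),.08),("knob",(331,205),.1),("jaw",(292,213),.03),("yq1",(399,209),.08),("yq2",(427,166),.08),("yq3",(423,219),.08),("disp",(460,175),.05),("pawn",(392,147),.05)]:
    print(n,plane(KT,uv,h)[0].round(3),C[uv[1],uv[0]].round(3))
m=(C[...,2]>.045)
for v in range(170,240,1):
    pass
n,l,s,c=cv2.connectedComponentsWithStats(m.astype(np.uint8))
for i in range(1,n):
    if s[i,4]>8 and s[i,0]>250 and s[i,0]<500 and s[i,1]>80: 
        q=C[l==i]; print(c[i].round(1),s[i,4],q[:,:2].mean(0).round(3),q[:,2].max().round(3),p[l==i].mean(0).round())
E
```

```text
table z -0.0016525888659386645
queen [ 0.557 -0.274  0.08 ] [ 0.558 -0.279  0.062]
knob [0.521 0.007 0.1  ] [0.525 0.006 0.05 ]
jaw [0.503 0.123 0.03 ] [0.503 0.123 0.029]
yq1 [ 0.51  -0.189  0.08 ] [ 0.511 -0.192  0.069]
yq2 [ 0.636 -0.274  0.08 ] [ 0.638 -0.277  0.067]
yq3 [ 0.481 -0.258  0.08 ] [ 0.482 -0.263  0.062]
disp [ 0.613 -0.38   0.05 ] [ 0.619 -0.393  0.013]
pawn [ 0.699 -0.178  0.05 ] [ 0.702 -0.181  0.036]
[270.5 133.8] 22 [0.742 0.188] 0.049 [159.  32.  29.]
[394.3 143.8] 31 [ 0.709 -0.186] 0.055 [89. 58. 39.]
[470.6 162.5] 355 [ 0.64  -0.389] 1.165 [115. 108. 102.]
[429.1 163.2] 71 [ 0.645 -0.281] 0.092 [186. 153.  55.]
[431.5 191.1] 68 [ 0.561 -0.281] 1.165 [76. 47. 31.]
[327.6 201.8] 330 [0.534 0.016] 0.093 [191. 179. 164.]
[401.  207.4] 61 [ 0.515 -0.196] 0.095 [187. 155.  54.]
[455.7 215.4] 76 [ 0.491 -0.349] 1.165 [183. 150.  51.]
[426.3 218.5] 68 [ 0.483 -0.269] 0.093 [188. 156.  53.]
[334.5 385.6] 1256 [0.063 0.002] 1.165 [38. 38. 28.]
```

Request:
servo_tool(motion=[[-3.1,-2.2,0,0,0,0],[-3.1,-2.2,0,0,0,0],[-3.1,-2.2,0,0,0,0],[-3.1,-2.2,0,0,0,0],[-3.1,-2.2,0,0,0,0],[-3.1,-2.2,0,0,0,0],[-3.1,-2.2,0,0,0,0],[-3.1,-2.2,0,0,0,0]], gripper=4.8, squeeze=8)

```text
time: 0.77
tcp_pos: [0.3932, 0.2556, 0.2161]
tool_rot: [[-0.907, 0.421, -0.0], [0.421, 0.907, -0.0], [0.0, -0.0, -1.0]]
wrist_force: [0.3, 0.2, 0.3]
opening: 0.0484
grip_force: 0.0
```

Request:
servo_tool(motion=[[-3.1,-2.2,0,0,0,0],[-3.1,-2.2,0,0,0,0],[-3.1,-2.2,0,0,0,0],[-3.1,-2.2,0,0,0,0],[-3.1,-2.2,0,0,0,0],[-3.1,-2.2,0,0,0,0],[0,0,0,0,0,7],[0,0,0,0,0,7]])

```text
time: 1.43
tcp_pos: [0.5067, 0.057, 0.2158]
tool_rot: [[-0.772, 0.636, -0.001], [0.636, 0.772, -0.0], [0.001, -0.001, -1.0]]
wrist_force: [0.1, 0.7, -0.4]
opening: 0.0481
grip_force: 0.0
```

Request:
servo_tool(motion=[[0,0,0,0,0,7],[0,0,0,0,0,7],[0,0,0,0,0,7],[0,0,0,0,0,7],[0,0,0,0,0,7],[0,0,0,0,0,7],[0,0,0,0,0,0],[0,0,0,0,0,0]])

```text
time: 2.1
tcp_pos: [0.5057, 0.0593, 0.216]
tool_rot: [[-0.161, 0.987, -0.001], [0.987, 0.161, -0.0], [0.0, -0.001, -1.0]]
wrist_force: [0.1, -0.6, 0.2]
opening: 0.0481
grip_force: 0.0
```

Run:
```python
from h import *
s=env.state();p,d=env.snapshot("wrist");cv2.imwrite("pics/w1.png",p[:,:,::-1]);np.savez("w1.npz",p=p,d=d,R=s["tool_rot"],t=s["tcp_pos"]);print(s["time"],s["tcp_pos"],s["tool_rot"].round(3),s["opening"],s["joint_pos"])
```

```text
2.1 [0.50574424 0.05933489 0.21602238] [[-0.161  0.987 -0.001]
 [ 0.987  0.161 -0.   ]
 [ 0.    -0.001 -1.   ]] 0.04805684663734663 [-3.05212142e+00  3.84969881e+00  9.74072359e+01 -3.74930552e-03
  7.87950517e+01 -1.23186508e+01]
```

View pics/w1.png

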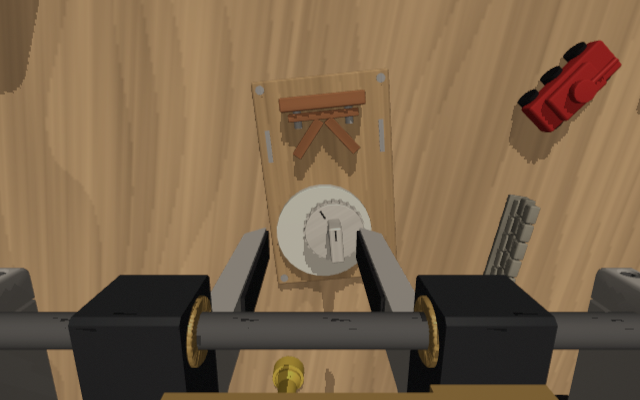

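The wrist view shows the plate's far corners at (252,86) and (387,70), the V apex near (325,120), the bar at about (336,240) and the outer mark at (322,213). I'll measure the plate and the knobs from depth.

```bash
cat > jig.py <<'E'
from h import *
def jig(f):
    z=np.load(f);p,d=z["p"],z["d"];KT=cam("wrist",{"tool_rot":z["R"],"tcp_pos":z["t"]});C=cloud(KT,d)
    tz=np.median(C[150:250,60:160,2]);print("table",tz)
    Z=C[...,2]-tz
    m=((Z>.006)&(d>0)).astype(np.uint8);m[:,:200]=0;m[:,440:]=0;m[292:]=0
    m=cv2.morphologyEx(m,cv2.MORPH_OPEN,np.ones((3,3)))
    l=cv2.connectedComponents(m)[1];m=l==l[180,280]
    P=C[m&(Z>.008)&(Z<.016)]
    r=cv2.minAreaRect((P[:,:2]*1000).astype(np.float32));print("plate",r,cv2.boxPoints(r))
    for n,a,b in(("cam",.022,.030),("outer",.048,.058),("bar",.083,.097)):
        k=(Z>a)&(Z<b)&m; Q=C[k]
        if n=="cam": Q=Q[Q[:,1]<.07]
        Q=(Q*1000).astype(np.float32)
        print(n,len(Q),cv2.minEnclosingCircle(Q[:,:2]),cv2.minAreaRect(Q[:,:2]),np.median(Q[:,2]))
        v,u=np.where(k);print("  px",u.min(),u.max(),v.min(),v.max())
if __name__=="__main__":
    import sys;jig(sys.argv[1])
E
python3 jig.py w1.npz
python3 - <<'E'
from h import *
p=np.load("w1.npz")["p"];cv2.imwrite("pics/w1c.png",cv2.resize(p[60:300,230:420],None,fx=2.5*1.0,fy=2.5,interpolation=cv2.INTER_CUBIC)[:,:,::-1])
E
```

```text
table -0.0012465178503020813
plate ((524.0579833984375, 54.809669494628906), (142.27334594726562, 230.41064453125), 14.890741348266602) [[425.70517  147.86566 ]
 [484.91534  -74.80724 ]
 [622.41077  -38.246323]
 [563.2006   184.42657 ]]Traceback (most recent call last):
  File "jig.py", line 18, in <module>
    import sys;jig(sys.argv[1])
               ~~~^^^^^^^^^^^^^
  File "jig.py", line 15, in jig
    print(n,len(Q),cv2.minEnclosingCircle(Q[:,:2]),cv2.minAreaRect(Q[:,:2]),np.median(Q[:,2]))
                   ~~~~~~~~~~~~~~~~~~~~~~^^^^^^^^^
cv2.error: OpenCV(4.12.0) /io/opencv/modules/imgproc/src/shapedescr.cpp:201: error: (-215:Assertion failed) count >= 0 && (depth == CV_32F || depth == CV_32S) in function 'minEnclosingCircle'
```

View pics/w1c.png

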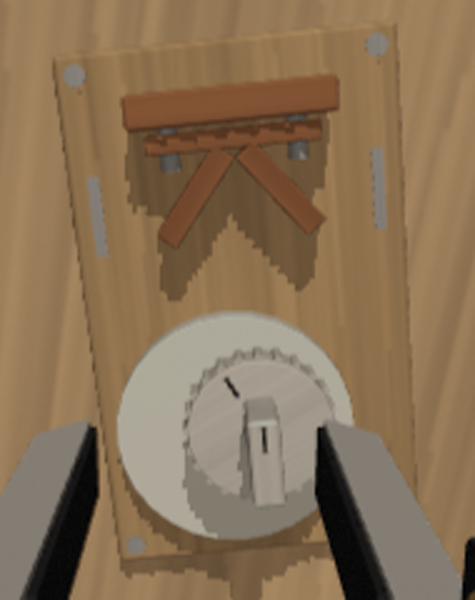

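Request:
servo_tool(motion=[[0,0,0,0,0,5.6],[-3.9,-0.34,0,0,0,0],[-3.9,-0.34,0,0,0,0],[-3.9,-0.34,0,0,0,0],[-3.9,-0.34,0,0,0,0],[-3.9,-0.34,0,0,0,0],[-3.9,-0.34,0,0,0,0],[-3.9,-0.34,0,0,0,0]])

```text
time: 2.82
tcp_pos: [0.4985, -0.2164, 0.2165]
tool_rot: [[-0.063, 0.998, 0.0], [0.998, 0.063, 0.0], [0.0, 0.0, -1.0]]
wrist_force: [1.0, -0.9, -0.8]
opening: 0.048
grip_force: 0.0
```

Request:
servo_tool(motion=[[-3.9,-0.34,0,0,0,0],[-3.9,-0.34,0,0,0,0],[-3.9,-0.34,0,0,0,0],[0,0,0,0,0,0],[0,0,0,0,0,0],[0,0,0,0,0,0]])

```text
time: 3.32
tcp_pos: [0.4956, -0.3315, 0.2159]
tool_rot: [[-0.062, 0.998, -0.001], [0.998, 0.062, 0.001], [0.001, -0.001, -1.0]]
wrist_force: [0.1, 0.6, -0.5]
opening: 0.0476
grip_force: 0.0
```

Run:
```python
from h import *
s=env.state();p,d=env.snapshot("wrist");cv2.imwrite("pics/w2.png",p[:,:,::-1]);np.savez("w2.npz",p=p,d=d,R=s["tool_rot"],t=s["tcp_pos"]);print(s["time"],s["tcp_pos"],s["tool_rot"].round(3),s["joint_pos"])
```

```text
3.3167 [ 0.49561381 -0.33153951  0.21590535] [[-0.062  0.998 -0.001]
 [ 0.998  0.062  0.001]
 [ 0.001 -0.001 -1.   ]] [-4.21094417e+01  1.44728008e+01  8.51778290e+01  3.08421216e-02
  8.04318945e+01 -4.56453978e+01]
```

View pics/w2.png

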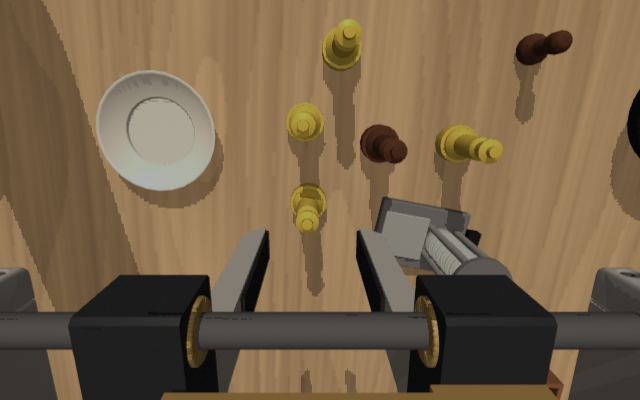

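The wrist view shows the walnut queen with her foot at about (377,140) and head at (397,152), four yellow queens around her and the dispenser at lower right. My last turn went the wrong way, so I'll correct it. Next I'll work out the queen's position.

Run:
```python
from h import *
z=np.load("w2.npz");p,d=z["p"],z["d"];st={"tool_rot":z["R"],"tcp_pos":z["t"]};KT=cam("wrist",st);C=cloud(KT,d)
tz=np.median(C[40:100,220:280,2]);Z=C[...,2]-tz;print(tz)
m=np.zeros(d.shape,bool);m[115:172,350:415]=1
m&=(Z>.006)&(p[...,0]<130)
P=C[m]*1000
for a,b in((8,19),(19,30),(30,66),(66,80),(85,96)):
    k=(P[:,2]-tz*1000>a)&(P[:,2]-tz*1000<b);Q=P[k].astype(np.float32)
    print(a,b,k.sum(),cv2.minEnclosingCircle(Q[:,:2]) if k.sum() else 0,Q[:,:2].mean(0))
# image rays: foot outline at z~18 plane by mask; head center at z .092
k=m&(Z>.082);v,u=np.where(k);print("head",plane(KT,(u.mean(),v.mean()),.090))
q=np.array([.565,-.28])
for n,w in(("y",(305,121)),("y",(342,46)),("y",(458,142))): print(plane(KT,w,.015))
print(C[200:270:10,385:470:10,2].round(3))
```

```text
-0.001049704631820969Traceback (most recent call last):
  File "<stdin>", line 9, in <module>
cv2.error: OpenCV(4.12.0) /io/opencv/modules/imgproc/src/shapedescr.cpp:201: error: (-215:Assertion failed) count >= 0 && (depth == CV_32F || depth == CV_32S) in function 'minEnclosingCircle'
```

Fancy column slices aren't contiguous, so I'll fix that.

```bash
python3 - <<'E'
from h import *
z=np.load("w2.npz");p,d=z["p"],z["d"];st={"tool_rot":z["R"],"tcp_pos":z["t"]};KT=cam("wrist",st);C=cloud(KT,d)
tz=np.median(C[40:100,220:280,2]);Z=C[...,2]-tz
m=np.zeros(d.shape,bool);m[115:172,350:415]=1
m&=(Z>.006)&(p[...,0]<130)
P=C[m]*1000
for a,b in((8,19),(19,30),(30,66),(66,80),(85,96)):
    k=(P[:,2]-tz*1000>a)&(P[:,2]-tz*1000<b);Q=np.ascontiguousarray(P[k][:,:2],np.float32)
    print(a,b,k.sum(),cv2.minEnclosingCircle(Q) if k.sum() else 0,Q.mean(0))
k=m&(Z>.082);v,u=np.where(k);print("head",plane(KT,(u.mean(),v.mean()),.090))
for w in((305,121),(342,46),(458,142)): print("y",plane(KT,w,.015)[0].round(3))
E
sed -i 's/(Q\*1000).astype(np.float32)/Q*1000/; s/Q\[:,:2\])/np.ascontiguousarray(Q[:,:2],np.float32))/g' jig.py; python3 jig.py w1.npz
```

```text
8 19 288 ((563.7445068359375, -289.18829345703125), 19.97797393798828) [ 556.7394  -285.83707]
19 30 345 ((562.9183959960938, -288.84765625), 18.569711685180664) [ 557.48676 -286.14215]
30 66 176 ((561.9984130859375, -288.50048828125), 11.004035949707031) [ 555.87396 -285.6062 ]
66 80 97 ((562.8436279296875, -288.8829345703125), 10.605558395385742) [ 557.4707  -286.20105]
85 96 288 ((563.6829223632812, -288.6799011230469), 10.225733757019043) [ 562.9195  -288.50183]
head [[ 0.56189974 -0.28812199  0.09      ]]
y [ 0.484 -0.27   0.015]
y [ 0.516 -0.196  0.015]
y [ 0.645 -0.282  0.015]
table -0.0012527152905529582
plate ((523.89599609375, 54.738136291503906), (142.27334594726562, 230.4107666015625), 14.890804290771484) [[425.54306  147.79408 ]
 [484.7535   -74.878876]
 [622.2489   -38.31781 ]
 [563.03845  184.35515 ]]
cam 3506 ((526.5964965820312, 4.490758895874023), 52.19164276123047) ((524.30712890625, 4.836025238037109), (104.04159545898438, 98.94749450683594), 77.4385757446289) 24.95705272988283
  px 277 371 106 275
outer 2082 ((534.1966552734375, 16.66494369506836), 31.520965576171875) ((532.47314453125, 16.82552146911621), (62.62070083618164, 59.0961799621582), 81.8269271850586) 52.87497510490432
  px 303 363 201 260
bar 476 ((534.2189331054688, 16.901121139526367), 17.125629425048828) ((533.8871459960938, 16.88203239440918), (12.010473251342773, 33.47038650512695), 14.230049133300781) 88.75997040206639
  px 329 343 226 262
```

Request:
servo_tool(motion=[[0,0,0,0,0,-5.7],[0,0,0,0,0,-5.6],[1.2,3.8,0,0,0,0],[1.2,3.8,0,0,0,0],[0,0,0,0,0,0],[0,0,0,0,0,0],[0,0,0,0,0,0]])

```text
time: 3.95
tcp_pos: [0.5632, -0.2878, 0.2164]
tool_rot: [[-0.258, 0.966, -0.001], [0.966, 0.258, -0.0], [0.0, -0.001, -1.0]]
wrist_force: [-0.7, 0.1, 0.1]
opening: 0.0481
grip_force: 0.0
```

Run:
```python
from h import *
s=env.state();print(s["tool_rot"].round(4),tomove(s,[.5628,-.2887,.046]))
```

```text
[[-2.582e-01  9.661e-01 -9.000e-04]
 [ 9.661e-01  2.582e-01 -0.000e+00]
 [ 2.000e-04 -9.000e-04 -1.000e+00]] [-0.07751942 -0.0430622  17.03506985]
```

Request:
servo_tool(motion=[[-0.08,-0.04,3.0,0,0,0],[0,0,3.0,0,0,0],[0,0,3.0,0,0,0],[0,0,3.0,0,0,0],[0,0,2.5,0,0,0],[0,0,1.5,0,0,0],[0,0,1.0,0,0,0],[0,0,0,0,0,0]])

```text
time: 4.62
tcp_pos: [0.5605, -0.2894, 0.0439]
tool_rot: [[-0.255, 0.967, -0.004], [0.967, 0.255, 0.003], [0.004, -0.004, -1.0]]
wrist_force: [-0.4, 0.7, -0.6]
opening: 0.0479
grip_force: 0.0
```

Request:
servo_tool(motion=[[0,0,0,0,0,0],[0,0,0,0,0,0],[0,0,0,0,0,0],[0,0,0,0,0,0],[0,0,0,0,0,0],[0,0,0,0,0,0]], gripper=1.5, squeeze=8)

```text
time: 5.12
tcp_pos: [0.564, -0.2909, 0.0479]
tool_rot: [[-0.255, 0.967, 0.002], [0.967, 0.255, -0.002], [-0.002, 0.002, -1.0]]
wrist_force: [0.3, -0.1, 3.8]
opening: 0.0216
grip_force: 8.0
```

Request:
servo_tool(motion=[[0,0,-0.5,0,0,0],[0,0,-1.0,0,0,0],[0,0,0,0,0,0],[0,0,0,0,0,0]])

```text
time: 5.45
tcp_pos: [0.5637, -0.2907, 0.0625]
tool_rot: [[-0.255, 0.967, 0.001], [0.967, 0.255, -0.001], [-0.001, 0.001, -1.0]]
wrist_force: [-0.2, 0.7, -1.5]
opening: 0.0213
grip_force: 8.0
```

Request:
servo_tool(motion=[[0,0,-2.0,0,0,0],[0,0,-3.0,0,0,0],[0,0,-3.0,0,0,0],[0,0,-3.0,0,0,0],[0,0,-2.0,0,0,0],[0,0,0,0,0,0]])

```text
time: 5.95
tcp_pos: [0.566, -0.2923, 0.1976]
tool_rot: [[-0.255, 0.967, 0.009], [0.967, 0.255, -0.006], [-0.008, 0.007, -1.0]]
wrist_force: [1.4, -1.1, -0.7]
opening: 0.0216
grip_force: 8.0
```

Request:
servo_tool(motion=[[1.5,0.2,0,0,0,0],[2.7,0.37,0,0,0,0],[2.7,0.37,0,0,0,0],[2.7,0.37,0,0,0,0],[2.7,0.37,0,0,0,0],[2.7,0.37,0,0,0,0],[2.7,0.37,0,0,0,0],[2.7,0.37,0,0,0,0]])

```text
time: 6.62
tcp_pos: [0.535, -0.0829, 0.1879]
tool_rot: [[-0.255, 0.967, -0.006], [0.967, 0.255, 0.002], [0.004, -0.005, -1.0]]
wrist_force: [0.0, -0.2, -0.7]
opening: 0.0214
grip_force: 8.0
```

Request:
servo_tool(motion=[[2.7,0.37,0,0,0,0],[2.7,0.37,0,0,0,0],[2.7,0.37,0,0,0,0],[2.7,0.37,0,0,0,0],[2.7,0.37,0,0,0,0],[1.5,0.2,0,0,0,0],[0,0,0,0,0,0],[0,0,0,0,0,0]])

```text
time: 7.28
tcp_pos: [0.5171, 0.0655, 0.1888]
tool_rot: [[-0.258, 0.966, -0.005], [0.966, 0.258, -0.0], [0.001, -0.005, -1.0]]
wrist_force: [0.5, 0.1, -0.4]
opening: 0.0217
grip_force: 8.0
```

Run:
```python
from h import *
s=env.state();p,d=env.snapshot("wrist");cv2.imwrite("pics/w3.png",p[:,:,::-1]);np.savez("w3.npz",p=p,d=d,R=s["tool_rot"],t=s["tcp_pos"]);print(s["time"],s["tcp_pos"],s["tool_rot"].round(3),s["wrist_force"],tomove(s,[.5177,.0784,s["tcp_pos"][2]]))
```

```text
7.2833 [0.51708792 0.06554966 0.1887679 ] [[-0.258  0.966 -0.005]
 [ 0.966  0.258 -0.   ]
 [ 0.001 -0.005 -1.   ]] [ 0.46423318  0.0765931  -0.38383731] [ 1.22587338e+00  3.90247307e-01 -4.44508424e-04]
```

View pics/w3.png

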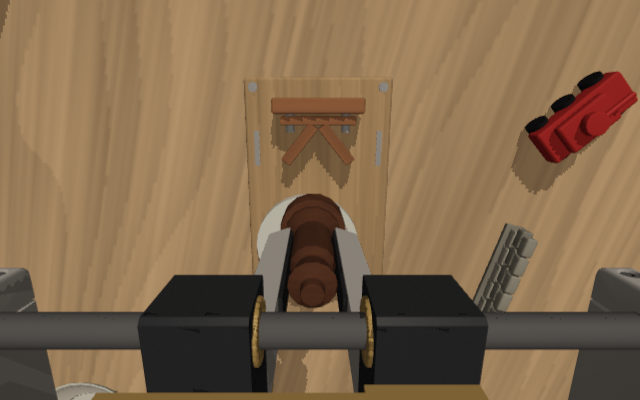

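She is held with her head at (312,290) and foot at (313,215), and the jaw ahead is at about (317,140). Next I'll check her offset and tilt in the grip.

```bash
cat > hand.py <<'E'
from h import *
import sys
z=np.load(sys.argv[1]);p,d=z["p"],z["d"];st={"tool_rot":z["R"],"tcp_pos":z["t"]};KT=cam("wrist",st);C=cloud(KT,d)
m=np.zeros(d.shape,bool);m[190:308,275:350]=1;a=p.astype(int)
m&=(a[...,0]>a[...,2]+18)&(a[...,0]<135)&(d>0)
Q=(C[m]-st["tcp_pos"])@st["tool_rot"]*1000
for lo,hi in((-60,-46),(-46,-35),(-35,-25),(-12,8),(10,20),(20,28),(28,38),(36,60)):
    k=(Q[:,2]>lo)&(Q[:,2]<hi)
    if k.sum()>8:
        A=np.ascontiguousarray(Q[k][:,:2],np.float32);print(lo,hi,k.sum(),cv2.minEnclosingCircle(A),A.max(0),A.min(0),"y",np.median(A[:,1]))
print("z range",np.percentile(Q[:,2],[0.2,1,99,99.8]))
E
python3 hand.py w3.npz
```

```text
-46 -35 1682 ((0.33163851499557495, -0.24881798028945923), 12.574444770812988) [12.685678 10.442258] [ -8.129785 -11.196515] y -0.58051085
-35 -25 275 ((0.22212551534175873, -0.3928889334201813), 12.492693901062012) [12.698375 10.402807] [ -8.65099  -11.227522] y -1.0188148
-12 8 525 ((8.711974143981934, 2.758641242980957), 13.467280387878418) [13.231713 15.952423] [  4.585906 -10.435141] y -0.5719588
10 20 286 ((11.054706573486328, -0.2866840362548828), 13.353448867797852) [14.819067 13.066563] [  4.1048417 -13.639931 ] y -0.020274904
20 28 630 ((6.665335178375244, 0.027643343433737755), 15.389161109924316) [18.185709 15.388997] [  3.8898509 -15.335283 ] y -0.56847984
28 38 731 ((5.1185832023620605, -0.09567451477050781), 19.55406379699707) [21.867659 19.395142] [  2.7674015 -19.58649  ] y 0.025629757
36 60 243 ((6.276970386505127, 0.017043113708496094), 19.40821647644043) [21.898876 19.410568] [  5.5244746 -19.376482 ] y -0.5638977
z range [-44.12558365 -43.71214707 189.66539968 190.50620104]
```

Request:
servo_tool(motion=[[1.25,0.4,0,0,0,0],[0,0,2.5,0,0,0],[0,0,2.5,0,0,0],[0,0,2.5,0,0,0],[0,0,2.0,0,0,0],[0,0,1.5,0,0,0],[0,0,0.8,0,0,0],[0,0,0,0,0,0]])

```text
time: 8.0
tcp_pos: [0.5178, 0.0765, 0.0707]
tool_rot: [[-0.254, 0.967, -0.006], [0.967, 0.254, -0.0], [0.001, -0.006, -1.0]]
wrist_force: [-0.2, -0.5, -1.6]
opening: 0.0215
grip_force: 8.0
```

Request:
servo_tool(motion=[[0,0,0,0,0,0],[0,0,0,0,0,0],[0,0,0,0,0,0],[0,0,0,0,0,0]])

```text
time: 8.33
tcp_pos: [0.5212, 0.0774, 0.0747]
tool_rot: [[-0.255, 0.967, 0.003], [0.967, 0.255, -0.0], [-0.001, 0.002, -1.0]]
wrist_force: [-0.1, 0.4, 0.6]
opening: 0.0217
grip_force: 8.0
```

Run:
```python
from h import *
s=env.state();p,d=env.snapshot("wrist");cv2.imwrite("pics/w4.png",p[:,:,::-1]);np.savez("w4.npz",p=p,d=d,R=s["tool_rot"],t=s["tcp_pos"]);print(s["time"],s["tcp_pos"],s["tool_rot"].round(3),s["wrist_force"],tomove(s,[.5176,.0788,.060]))
```

```text
8.3333 [0.52123078 0.07740414 0.07471118] [[-0.255  0.967  0.003]
 [ 0.967  0.255 -0.   ]
 [-0.001  0.002 -1.   ]] [-0.13988009  0.39486129  0.63770351] [ 0.22866144 -0.31898731  1.47018968]
```

View pics/w4.png

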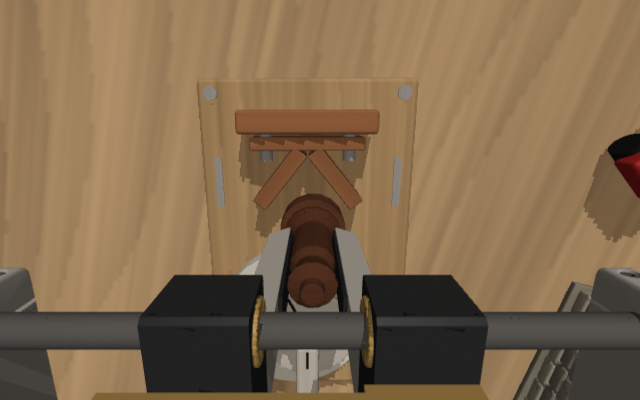

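The queen (312,290) sits about 3 mm to the right of the V centreline (308,150), which matches the computed -3 mm y correction. I'll correct that and lower.

Request:
servo_tool(motion=[[0.23,-0.32,0,0,0,0],[0,0,0.4,0,0,0],[0,0,0.4,0,0,0],[0,0,0.2,0,0,0],[0,0,0,0,0,0],[0,0,0,0,0,0],[0,0,0,0,0,0]])

```text
time: 8.97
tcp_pos: [0.5165, 0.0789, 0.0633]
tool_rot: [[-0.255, 0.967, -0.0], [0.967, 0.255, -0.0], [0.0, -0.0, -1.0]]
wrist_force: [0.1, 0.2, -1.2]
opening: 0.0212
grip_force: 8.0
```

Run:
```python
from h import *
s=env.state();print(s["tcp_pos"],s["wrist_force"],tomove(s,[.5176,.0788,.060]))
```

```text
[0.51653443 0.07888169 0.06334569] [ 0.0644852   0.21527147 -1.16082154] [-0.03511015  0.10098094  0.33455538]
```

Request:
servo_tool(motion=[[-0.04,0.1,0.1,0,0,0],[0,0,0.1,0,0,0],[0,0,0.05,0,0,0],[0,0,0,0,0,0],[0,0,0,0,0,0]])

```text
time: 9.38
tcp_pos: [0.5175, 0.0787, 0.0609]
tool_rot: [[-0.255, 0.967, -0.0], [0.967, 0.255, 0.0], [0.0, -0.0, -1.0]]
wrist_force: [0.1, -1.2, -0.8]
opening: 0.0214
grip_force: 8.0
```

Request:
servo_tool(motion=[[0,0,0.08,0,0,0],[0,0,0,0,0,0],[0,0,0,0,0,0]])

```text
time: 9.63
tcp_pos: [0.5175, 0.0787, 0.0601]
tool_rot: [[-0.255, 0.967, -0.0], [0.967, 0.255, -0.0], [0.0, -0.0, -1.0]]
wrist_force: [0.0, -0.3, -1.2]
opening: 0.0214
grip_force: 8.0
```

Request:
servo_tool(motion=[[0,0,0.06,0,0,0],[0,0,0,0,0,0],[0,0,0,0,0,0]])

```text
time: 9.88
tcp_pos: [0.5177, 0.0788, 0.0598]
tool_rot: [[-0.255, 0.967, 0.0], [0.967, 0.255, 0.0], [-0.0, 0.0, -1.0]]
wrist_force: [-0.4, 0.7, 1.6]
opening: 0.0214
grip_force: 8.0
```

Request:
servo_tool(motion=[[0,0,0.06,0,0,0],[0,0,0,0,0,0],[0,0,0,0,0,0]])

```text
time: 10.13
tcp_pos: [0.5178, 0.0788, 0.0598]
tool_rot: [[-0.255, 0.967, 0.0], [0.967, 0.255, 0.0], [-0.0, 0.0, -1.0]]
wrist_force: [-2.4, 0.8, 4.9]
opening: 0.0216
grip_force: 8.0
```

Request:
servo_tool(motion=[[0,0,-0.08,0,0,0],[0,0,0,0,0,0]])

```text
time: 10.3
tcp_pos: [0.5177, 0.0787, 0.0598]
tool_rot: [[-0.255, 0.967, 0.001], [0.967, 0.255, -0.0], [-0.0, 0.001, -1.0]]
wrist_force: [-0.6, 1.3, 1.0]
opening: 0.0216
grip_force: 8.0
```

Request:
servo_tool(motion=[[0,0,0,0,0,0],[0,0,0,0,0,0],[0,0,0,0,0,0],[0,0,0,0,0,0]], gripper=4.8)

```text
time: 10.63
tcp_pos: [0.5175, 0.0787, 0.0596]
tool_rot: [[-0.255, 0.967, -0.0], [0.967, 0.255, -0.0], [0.0, -0.0, -1.0]]
wrist_force: [0.5, 0.0, -1.1]
opening: 0.0446
grip_force: 0.0
```

Request:
servo_tool(motion=[[0,0,-1.0,0,0,0],[0,0,-2.5,0,0,0],[0,0,-2.5,0,0,0],[0,0,-2.5,0,0,0],[0,0,-2.5,0,0,0],[-4.0,0,0,0,0,0],[-2.2,0,0,0,0,0],[0,0,0,0,0,0]])

```text
time: 11.3
tcp_pos: [0.5352, 0.0155, 0.1717]
tool_rot: [[-0.252, 0.968, 0.004], [0.968, 0.252, -0.002], [-0.003, 0.003, -1.0]]
wrist_force: [-0.5, 1.1, -0.6]
opening: 0.0476
grip_force: 0.0
```

Request:
servo_tool(motion=[[0,0,0,0,0,0],[0,0,0,0,0,0],[0,0,0,0,0,0],[0,0,0,0,0,0]])

```text
time: 11.63
tcp_pos: [0.5328, 0.0198, 0.1694]
tool_rot: [[-0.257, 0.967, -0.001], [0.967, 0.257, 0.0], [0.001, -0.001, -1.0]]
wrist_force: [0.4, 0.3, -0.0]
opening: 0.0482
grip_force: 0.0
```

Run:
```python
from h import *
s=env.state();p,d=env.snapshot("wrist");cv2.imwrite("pics/w5.png",p[:,:,::-1]);np.savez("w5.npz",p=p,d=d,R=s["tool_rot"],t=s["tcp_pos"]);print(s["time"],s["tcp_pos"],s["joint_pos"],tomove(s,[.5342,.0165,.072]))
```

```text
11.6333 [0.53284735 0.01982596 0.16944425] [-7.18247472e+00  9.33773947e+00  9.70701706e+01  1.66352143e-02
  7.36459893e+01 -2.20503812e+01] [-0.36212212  0.05290197  9.74416737]
```

View pics/w5.png

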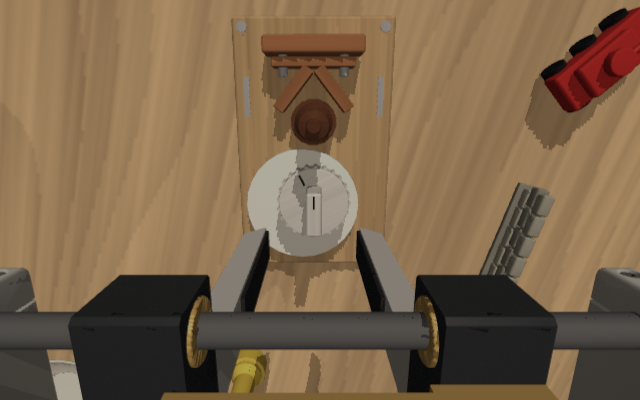

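The queen stands upright in the jaw mouth (314,123), free of the cam, with the bar at (314,212). I'll re-measure the bar and the queen.

```bash
cat > m5.py <<'E'
from h import *
import sys
z=np.load(sys.argv[1]);p,d=z["p"],z["d"];st={"tool_rot":z["R"],"tcp_pos":z["t"]};KT=cam("wrist",st);C=cloud(KT,d)
O=np.array([.5342,.0165]);X=np.array([-.257,.966]);Y=np.array([-.966,-.257])
tz=np.median(C[100:250,60:200,2]);Z=C[...,2]-tz;J=np.stack([(C[...,:2]-O)@X,(C[...,:2]-O)@Y,Z],-1)*1000
def rep(n,k):
    A=np.ascontiguousarray(J[k][:,:2],np.float32);print(n,len(A),cv2.minEnclosingCircle(A),cv2.minAreaRect(A))
near=np.hypot(J[...,0],J[...,1])<32
rep("bar",near&(Z>.085)&(Z<.095)&(np.abs(J[...,1])<22)&(np.abs(J[...,0])<22))
rep("outer",near&(Z>.050)&(Z<.058))
rep("head",(np.hypot(J[...,0]-68,J[...,1])<25)&(Z>.085)&(Z<.112))
rep("foot",(np.hypot(J[...,0]-68,J[...,1])<25)&(Z>.024)&(Z<.031)&(p[...,0]<90))
E
python3 m5.py w5.npz; python3 -c "
from h import *
s=env.state();print(s['moment'],s['wrist_force'])"
```

```text
bar 694 ((0.27482813596725464, -0.03310377150774002), 17.190868377685547) ((0.37189483642578125, -0.09587430953979492), (11.409642219543457, 33.5028190612793), 89.83370971679688)
outer 3097 ((-0.025975676253437996, 0.031152326613664627), 31.666749954223633) ((0.1784801483154297, -0.06339263916015625), (62.109901428222656, 61.907371520996094), 5.936915397644043)
head 770 ((66.21234893798828, 0.11454904824495316), 10.666895866394043) ((66.1903305053711, 0.173675537109375), (21.0410099029541, 20.543331146240234), 46.03001403808594)
foot 438 ((70.2261962890625, 0.14260831475257874), 23.869726181030273) ((66.29322814941406, 1.0692424774169922), (43.187564849853516, 39.160064697265625), 86.95918273925781)
[-0.02266705  0.03905053 -0.0372059 ] [-0.41033064 -0.60894229 -0.5977532 ]
```

Request:
servo_tool(motion=[[-0.36,0.05,1.5,0,0,0],[0,0,2.0,0,0,0],[0,0,2.0,0,0,0],[0,0,1.5,0,0,0],[0,0,0.7,0,0,0],[0,0,0.3,0,0,0],[0,0,0,0,0,0],[0,0,0,0,0,0]], gripper=3.6)

```text
time: 12.35
tcp_pos: [0.5355, 0.0156, 0.0906]
tool_rot: [[-0.256, 0.967, 0.001], [0.967, 0.256, -0.0], [-0.001, 0.001, -1.0]]
wrist_force: [-0.5, -0.5, -0.2]
opening: 0.0362
grip_force: 0.0
```

Run:
```python
from h import *
for i in range(6): env.snapshot("top")
s=env.state();print(s["time"],s["tcp_pos"],tomove(s,[.5342,.0165,.072]))
```

```text
12.65 [0.53532657 0.01535743 0.09048525] [ 0.14025858 -0.08218017  1.84834074]
```

Request:
servo_tool(motion=[[0.14,-0.11,0.5,0,0,0],[0,0,0.5,0,0,0],[0,0,0.5,0,0,0],[0,0,0.3,0,0,0],[0,0,0,0,0,0],[0,0,0,0,0,0],[0,0,0,0,0,0],[0,0,0,0,0,0]])

```text
time: 13.32
tcp_pos: [0.5336, 0.0165, 0.0719]
tool_rot: [[-0.255, 0.967, 0.0], [0.967, 0.255, -0.0], [-0.0, 0.0, -1.0]]
wrist_force: [0.7, 0.1, 0.9]
opening: 0.0359
grip_force: 0.0
```

```bash
cat > av.py <<'E'
from h import *
import sys
M=[];F=[]
for i in range(int(sys.argv[1]) if len(sys.argv)>1 else 6):
    s=env.state();M.append(s["moment"]);F.append(s["wrist_force"]);env.snapshot("top")
s=env.state();r=s["tool_rot"]
print(round(s["time"],2),"tcp",s["tcp_pos"].round(4),"yaw_y",round(np.degrees(np.arctan2(r[1,1],r[0,1])),2),"grip",s["grip_force"],s["opening"].round(4))
print("M",np.mean(M,0).round(3),"sd",np.std(M,0).round(3),"F",np.mean(F,0).round(2),"to axis",tomove(s,[.5342,.0165,.072]).round(2))
E
python3 av.py 8
```

```text
Traceback (most recent call last):
  File "av.py", line 7, in <module>
    print(round(s["time"],2),"tcp",s["tcp_pos"].round(4),"yaw_y",round(np.degrees(np.arctan2(r[1,1],r[0,1])),2),"grip",s["grip_force"],s["opening"].round(4))
                                                                                                                                       ^^^^^^^^^^^^^^^^^^
AttributeError: 'float' object has no attribute 'round'
```

```bash
sed -i 's/s\["opening"\].round(4)/round(s["opening"],4)/' av.py; python3 av.py 6
```

```text
14.02 tcp [0.5334 0.0165 0.0717] yaw_y 14.79 grip 0.0 0.0362
M [-0.054  0.044 -0.005] sd [0.018 0.024 0.018] F [-0.1  -0.07 -0.17] to axis [-0.02  0.08 -0.03]
```

Request:
servo_tool(motion=[[0,0,0,0,0,0],[0,0,0,0,0,0],[0,0,0,0,0,0],[0,0,0,0,0,0],[0,0,0,0,0,0],[0,0,0,0,0,0]], gripper=0.8, squeeze=40)

```text
time: 14.52
tcp_pos: [0.5343, 0.0167, 0.0718]
tool_rot: [[-0.255, 0.967, 0.002], [0.967, 0.255, 0.0], [-0.0, 0.002, -1.0]]
wrist_force: [3.8, 0.7, -3.5]
opening: 0.0117
grip_force: 40.0
```

```bash
python3 av.py 4
```

```text
14.72 tcp [0.5342 0.0167 0.0718] yaw_y 14.78 grip 39.99567925930023 0.0114
M [ 0.147 -0.602 -0.083] sd [0.041 0.088 0.025] F [ 4.19  1.38 -3.57] to axis [-0.02 -0.   -0.02]
```

Request:
servo_tool(motion=[[0,0.08,0,0,0,2],[0,0,0,0,0,4],[0,0,0,0,0,4],[0,0,0,0,0,4],[0,0,0,0,0,4],[0,0,0,0,0,4],[0,0,0,0,0,4],[0,0,0,0,0,2]])

```text
time: 15.38
tcp_pos: [0.535, 0.0167, 0.0718]
tool_rot: [[0.231, 0.973, 0.002], [0.973, -0.231, -0.0], [0.0, 0.002, -1.0]]
wrist_force: [5.2, 0.9, -3.6]
opening: 0.0118
grip_force: 40.0
```

```bash
python3 av.py 4
```

```text
15.58 tcp [0.535  0.0167 0.0718] yaw_y -13.21 grip 39.9953430891037 0.0116
M [ 0.159 -0.803  0.037] sd [0.025 0.019 0.12 ] F [ 4.88  0.86 -4.28] to axis [-0.04 -0.08 -0.02]
```

Request:
servo_tool(motion=[[0,0,0,0,0,2],[0,0,0,0,0,2]])

```text
time: 15.75
tcp_pos: [0.5351, 0.0167, 0.0718]
tool_rot: [[0.297, 0.955, 0.002], [0.955, -0.297, -0.0], [0.0, 0.002, -1.0]]
wrist_force: [5.6, 0.9, -5.1]
opening: 0.0116
grip_force: 40.0
```

Run:
```python
from h import *
for i in range(6):
    s=env.state();r=s["tool_rot"];print(round(s["time"],3),s["moment"].round(3),s["wrist_force"].round(1),np.degrees(np.arctan2(r[1,1],r[0,1])).round(2));env.snapshot("top")
```

```text
15.75 [ 0.161 -0.853  0.223] [ 5.6  0.9 -5.1] -17.26
15.8 [ 0.15  -0.766  0.044] [ 4.8  1.3 -4.4] -17.35
15.85 [ 0.164 -0.757  0.021] [ 5.1  1.1 -5.2] -17.23
15.9 [ 0.107 -0.814 -0.021] [ 5.7  1.1 -5.2] -17.21
15.95 [ 0.063 -0.772 -0.029] [ 5.9  0.9 -5.8] -17.21
16.0 [ 0.124 -0.808  0.039] [ 5.8  0.6 -4.1] -17.21
```

Request:
servo_tool(motion=[[0,0.08,0,0,0,0],[0,0,0,0,0,0]])

```text
time: 16.22
tcp_pos: [0.5352, 0.0166, 0.0718]
tool_rot: [[0.296, 0.955, 0.0], [0.955, -0.296, 0.0], [0.0, 0.0, -1.0]]
wrist_force: [3.2, 2.0, -2.9]
opening: 0.0116
grip_force: 40.0
```

```bash
python3 av.py 4
```

```text
16.42 tcp [0.5352 0.0166 0.0718] yaw_y -17.21 grip 39.996124505996704 0.0116
M [ 0.262 -0.626  0.006] sd [0.019 0.027 0.023] F [ 3.49  2.35 -2.86] to axis [-0.04 -0.09 -0.02]
```

Request:
servo_tool(motion=[[0,0.1,0,0,0,0.5],[0,0,0,0,0,0.5],[0,0,0,0,0,0.5],[0,0,0,0,0,0.5],[0,0,0,0,0,0.5],[0,0,0,0,0,0.5],[0,0,0,0,0,0.5],[0,0,0,0,0,0.5]])

```text
time: 17.08
tcp_pos: [0.5354, 0.0165, 0.0718]
tool_rot: [[0.363, 0.932, -0.001], [0.932, -0.363, 0.001], [0.0, -0.001, -1.0]]
wrist_force: [-0.5, 4.7, 2.2]
opening: 0.0118
grip_force: 40.0
```

```bash
cat > r.py <<'E'
from h import *
import sys
n=int(sys.argv[1]) if len(sys.argv)>1 else 1
for i in range(n):
    s=env.state();r=s["tool_rot"];print(round(s["time"],2),"Mz",s["moment"][2].round(3),s["wrist_force"].round(1),"turn",(14.9-np.degrees(np.arctan2(r[1,1],r[0,1]))).round(2))
    if i<n-1: env.snapshot("top")
E
python3 r.py 3
```

```text
17.08 Mz 0.125 [-0.5  4.7  2.2] turn 36.16
17.13 Mz 0.067 [-0.4  3.5  2.1] turn 36.18
17.18 Mz 0.086 [-2.   4.2  3. ] turn 36.14
```

Request:
servo_tool(motion=[[0,0,0,0,0,0.5],[0,0,0,0,0,0.5],[0,0,0,0,0,0.5],[0,0,0,0,0,0.5]])

```text
time: 17.52
tcp_pos: [0.5355, 0.0165, 0.0718]
tool_rot: [[0.395, 0.919, -0.001], [0.919, -0.395, 0.001], [0.0, -0.001, -1.0]]
wrist_force: [-1.6, 6.1, 2.8]
opening: 0.0117
grip_force: 40.0
```

```bash
python3 r.py 1
python3 - <<'E'
from h import *
s=env.state();p,d=env.snapshot("wrist");np.savez("w6.npz",p=p,d=d,R=s["tool_rot"],t=s["tcp_pos"]);cv2.imwrite("pics/w6.png",p[:,:,::-1])
E
python3 r.py 1
```

```text
17.52 Mz 0.11 [-1.6  6.1  2.8] turn 38.14
17.57 Mz 0.07 [-1.4  4.4  4.1] turn 38.16
```

View pics/w6.png

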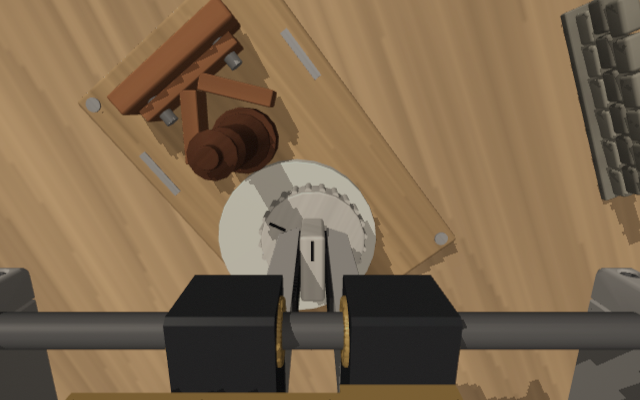

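The bar is at (312,260) in the grip, the cam faces the queen's foot at (250,145), and she is almost in the V. The moving torque is 0.11–0.12 N m, which is friction only. I'll keep turning in small steps and watch the torque.

Request:
servo_tool(motion=[[0.12,0,0.05,0,0,0.5],[0,0,0,0,0,0.5],[0,0,0,0,0,0.5],[0,0,0,0,0,0.5],[0,0,0,0,0,0.5],[0,0,0,0,0,0.5]])

```text
time: 18.07
tcp_pos: [0.5356, 0.0166, 0.0718]
tool_rot: [[0.442, 0.897, -0.002], [0.897, -0.442, -0.001], [-0.002, -0.001, -1.0]]
wrist_force: [-4.2, 1.6, 6.5]
opening: 0.0113
grip_force: 40.0
```

```bash
python3 r.py 2; sed -i 's/tz=np.median(C\[100:250,60:200,2\])/tz=-.0012/' m5.py; python3 m5.py w6.npz
```

```text
18.07 Mz 0.116 [-4.2  1.6  6.5] turn 41.13
18.12 Mz 0.048 [-2.9  2.5  6.2] turn 41.15
bar 2158 ((1.8978667259216309, -1.2950458526611328), 19.718324661254883) ((4.269705772399902, 1.7525615692138672), (32.4498405456543, 34.18868637084961), 26.735240936279297)
outer 3857 ((0.25407329201698303, 0.11251234263181686), 31.480281829833984) ((2.1932754516601562, -2.81671142578125), (62.529197692871094, 55.043888092041016), 33.12107849121094)
head 2050 ((68.9605941772461, -0.580730676651001), 10.867220878601074) ((69.07167053222656, -0.7904138565063477), (21.00244140625, 21.243236541748047), 81.90592193603516)
foot 738 ((69.14803314208984, -1.103311538696289), 19.86204719543457) ((68.47833251953125, -4.260395050048828), (33.11601257324219, 39.46226119995117), 76.552001953125)
```

Request:
servo_tool(motion=[[0,0,0,0,0,0.5],[0,0,0,0,0,0.5],[0,0,0,0,0,0.5],[0,0,0,0,0,0.5],[0,0,0,0,0,0.5],[0,0,0,0,0,0.5]])

```text
time: 18.62
tcp_pos: [0.5357, 0.0166, 0.0718]
tool_rot: [[0.488, 0.873, -0.002], [0.873, -0.488, -0.001], [-0.002, -0.001, -1.0]]
wrist_force: [-2.7, 2.8, 5.4]
opening: 0.0117
grip_force: 40.0
```

```bash
python3 r.py 2
```

```text
18.62 Mz 0.132 [-2.7  2.8  5.4] turn 44.13
18.67 Mz 0.085 [-3.4  2.1  6.8] turn 44.15
```

Request:
servo_tool(motion=[[0,0,-0.05,0,0,0.5],[0,0,0,0,0,0.5],[0,0,0,0,0,0.5],[0,0,0,0,0,0.5],[0,0,0,0,0,0.5],[0,0,0,0,0,0.5]])

```text
time: 19.17
tcp_pos: [0.5358, 0.0166, 0.0717]
tool_rot: [[0.534, 0.846, -0.001], [0.846, -0.534, -0.001], [-0.002, -0.001, -1.0]]
wrist_force: [-4.0, 0.0, 5.6]
opening: 0.0116
grip_force: 40.0
```

```bash
python3 r.py 2
```

```text
19.17 Mz 0.133 [-4.   0.   5.6] turn 47.15
19.22 Mz 0.078 [-3.9 -0.1  5.4] turn 47.17
```

Request:
servo_tool(motion=[[0,0,0,0,0,0.5],[0,0,0,0,0,0.5],[0,0,0,0,0,0.5],[0,0,0,0,0,0.5]])

```text
time: 19.55
tcp_pos: [0.5359, 0.0165, 0.0718]
tool_rot: [[0.563, 0.827, -0.001], [0.827, -0.563, -0.001], [-0.002, -0.0, -1.0]]
wrist_force: [-3.1, -0.2, 6.1]
opening: 0.012
grip_force: 40.0
```

```bash
python3 r.py 2
```

```text
19.55 Mz 0.149 [-3.1 -0.2  6.1] turn 49.14
19.6 Mz 0.124 [-3.9 -0.1  5.2] turn 49.17
```

Request:
servo_tool(motion=[[0,0,0,0,0,0.5],[0,0,0,0,0,0.5],[0,0,0,0,0,0.5],[0,0,0,0,0,0.5]])

```text
time: 19.93
tcp_pos: [0.5359, 0.0165, 0.0718]
tool_rot: [[0.591, 0.806, -0.001], [0.806, -0.591, -0.001], [-0.002, -0.0, -1.0]]
wrist_force: [-2.6, -0.4, 5.6]
opening: 0.0114
grip_force: 40.0
```

```bash
python3 r.py 3
python3 - <<'E'
from h import *
s=env.state();p,d=env.snapshot("wrist");np.savez("w7.npz",p=p,d=d,R=s["tool_rot"],t=s["tcp_pos"])
E
python3 m5.py w7.npz|grep -E "head|foot"
```

```text
19.93 Mz 0.14 [-2.6 -0.4  5.6] turn 51.15
19.98 Mz 0.065 [-4.8 -0.7  5.1] turn 51.17
20.03 Mz 0.095 [-3.8 -0.6  4.4] turn 51.14
head 2024 ((72.17993927001953, -2.049973964691162), 10.992137908935547) ((72.07357025146484, -2.090351104736328), (21.592021942138672, 21.02078628540039), 72.61089324951172)
foot 794 ((71.9823989868164, -2.7056920528411865), 19.80450439453125) ((70.74302673339844, -5.383335113525391), (33.08115005493164, 39.04639434814453), 66.25572204589844)
```

Request:
servo_tool(motion=[[0,0,0,0,0,0.5],[0,0,0,0,0,0.5],[0,0,0,0,0,0.5],[0,0,0,0,0,0.5]])

```text
time: 20.42
tcp_pos: [0.5359, 0.0165, 0.0718]
tool_rot: [[0.619, 0.785, -0.001], [0.785, -0.619, -0.002], [-0.002, 0.0, -1.0]]
wrist_force: [-4.1, -0.2, 4.6]
opening: 0.012
grip_force: 40.0
```

```bash
python3 r.py 2
```

```text
20.42 Mz 0.147 [-4.1 -0.2  4.6] turn 53.14
20.47 Mz 0.086 [-4.4 -0.7  4.5] turn 53.16
```

Request:
servo_tool(motion=[[0,0,0,0,0,0.5],[0,0,0,0,0,0.5],[0,0,0,0,0,0.5],[0,0,0,0,0,0.5]])

```text
time: 20.8
tcp_pos: [0.5359, 0.0164, 0.0717]
tool_rot: [[0.646, 0.763, -0.001], [0.763, -0.646, -0.002], [-0.002, 0.0, -1.0]]
wrist_force: [-4.0, -0.5, 4.9]
opening: 0.0116
grip_force: 40.0
```

```bash
python3 r.py 2
```

```text
20.8 Mz 0.176 [-4.  -0.5  4.9] turn 55.14
20.85 Mz 0.104 [-4.2 -2.   5.2] turn 55.16
```

Request:
servo_tool(motion=[[0,0,0,0,0,0.5],[0,0,0,0,0,0.5],[0,0,0,0,0,0.5],[0,0,0,0,0,0.5]])

```text
time: 21.18
tcp_pos: [0.536, 0.0164, 0.0718]
tool_rot: [[0.672, 0.74, -0.001], [0.74, -0.672, -0.002], [-0.002, 0.0, -1.0]]
wrist_force: [-3.2, -1.9, 4.1]
opening: 0.0118
grip_force: 40.0
```

```bash
python3 r.py 2;  python3 - <<'E'
from h import *
s=env.state();p,d=env.snapshot("wrist");np.savez("w8.npz",p=p,d=d,R=s["tool_rot"],t=s["tcp_pos"])
E
python3 m5.py w8.npz|grep -E "head|foot"
```

```text
21.18 Mz 0.125 [-3.2 -1.9  4.1] turn 57.13
21.23 Mz 0.132 [-3.8 -1.9  4.9] turn 57.16
head 2011 ((74.01724243164062, -1.574711799621582), 11.26793098449707) ((73.78324890136719, -1.4205646514892578), (21.511926651000977, 21.174293518066406), 36.838138580322266)
foot 773 ((73.5473403930664, -1.8124502897262573), 19.824974060058594) ((72.06040954589844, -4.131584167480469), (33.63216781616211, 38.877410888671875), 62.532623291015625)
```

Request:
servo_tool(motion=[[0,0,0,0,0,0.5],[0,0,0,0,0,0.5],[0,0,0,0,0,0.5],[0,0,0,0,0,0.5]])

```text
time: 21.62
tcp_pos: [0.536, 0.0164, 0.0718]
tool_rot: [[0.698, 0.716, -0.001], [0.716, -0.698, -0.002], [-0.002, 0.001, -1.0]]
wrist_force: [-3.4, -1.3, 6.1]
opening: 0.0116
grip_force: 40.0
```

```bash
python3 r.py 3
```

```text
21.62 Mz 0.2 [-3.4 -1.3  6.1] turn 59.14
21.67 Mz 0.128 [-3.9 -3.   5.2] turn 59.16
21.72 Mz 0.091 [-4.  -2.9  5.1] turn 59.13
```

Request:
servo_tool(motion=[[0,0,0,0,0,0.5],[0,0,0,0,0,0.5],[0,0,0,0,0,0.5],[0,0,0,0,0,0.5]])

```text
time: 22.05
tcp_pos: [0.5361, 0.0163, 0.0718]
tool_rot: [[0.722, 0.692, -0.001], [0.692, -0.722, -0.002], [-0.002, 0.001, -1.0]]
wrist_force: [-3.5, -1.8, 5.2]
opening: 0.0118
grip_force: 40.0
```

```bash
python3 r.py 3;  python3 - <<'E'
from h import *
s=env.state();p,d=env.snapshot("wrist");np.savez("w9.npz",p=p,d=d,R=s["tool_rot"],t=s["tcp_pos"])
E
python3 m5.py w9.npz|grep -E "head|foot"
```

```text
22.05 Mz 0.107 [-3.5 -1.8  5.2] turn 61.14
22.1 Mz 0.115 [-4.  -2.8  3.8] turn 61.15
22.15 Mz 0.095 [-3.  -2.   5.6] turn 61.13
head 2001 ((75.12259674072266, -0.3629051148891449), 11.162762641906738) ((74.99436950683594, -0.4056386947631836), (21.63633918762207, 21.03154182434082), 33.840694427490234)
foot 750 ((74.97315216064453, -1.058648705482483), 19.94745635986328) ((72.84894561767578, -3.2517547607421875), (33.102970123291016, 38.28226089477539), 57.15105438232422)
```

Request:
servo_tool(motion=[[0,0,0,0,0,0.5],[0,0,0,0,0,0.5],[0,0,0,0,0,0.5]])

```text
time: 22.45
tcp_pos: [0.5362, 0.0163, 0.0718]
tool_rot: [[0.74, 0.673, -0.001], [0.673, -0.74, -0.002], [-0.002, 0.001, -1.0]]
wrist_force: [-4.3, -3.6, 4.7]
opening: 0.0117
grip_force: 40.0
```

```bash
python3 r.py 3
```

```text
22.45 Mz 0.192 [-4.3 -3.6  4.7] turn 62.63
22.5 Mz 0.115 [-4.2 -3.   4.8] turn 62.66
22.55 Mz 0.042 [-4.  -3.1  5.5] turn 62.63
```

Request:
servo_tool(motion=[[0,0,0,0,0,0.5],[0,0,0,0,0,0.5],[0,0,0,0,0,0.5]])

```text
time: 22.8
tcp_pos: [0.5362, 0.0163, 0.0718]
tool_rot: [[0.757, 0.653, -0.001], [0.653, -0.757, -0.002], [-0.002, 0.001, -1.0]]
wrist_force: [-4.0, -4.5, 5.7]
opening: 0.0116
grip_force: 40.0
```

```bash
python3 r.py 3;  cat > sn.py <<'E'
from h import *
import sys
s=env.state();p,d=env.snapshot("wrist");np.savez(sys.argv[1],p=p,d=d,R=s["tool_rot"],t=s["tcp_pos"])
E
python3 sn.py w10.npz
python3 m5.py w10.npz|grep -E "head|foot"
```

```text
22.8 Mz 0.221 [-4.  -4.5  5.7] turn 64.14
22.85 Mz 0.192 [-4.  -3.6  5.3] turn 64.16
22.9 Mz 0.113 [-3.8 -3.5  4.4] turn 64.13
head 1985 ((75.58782958984375, 0.4812151789665222), 11.076756477355957) ((75.72662353515625, 0.24143028259277344), (21.190353393554688, 21.46086883544922), 11.260238647460938)
foot 721 ((75.67352294921875, -0.9127808213233948), 20.513751983642578) ((72.44364166259766, -3.0991992950439453), (30.584718704223633, 38.73386764526367), 45.68279266357422)
```

```bash
cat > jaw.py <<'E'
from h import *
import sys
O=np.array([.5342,.0165]);X=np.array([-.257,.966]);Y=np.array([-.966,-.257])
for f in sys.argv[1:]:
    z=np.load(f);p,d=z["p"],z["d"];KT=cam("wrist",{"tool_rot":z["R"],"tcp_pos":z["t"]});C=cloud(KT,d)
    J=np.stack([(C[...,:2]-O)@X,(C[...,:2]-O)@Y,C[...,2]+.0012],-1)*1000
    a=p.astype(int);m=(a[...,0]-a[...,2]>55)&(a[...,0]>110)&(J[...,0]>55)&(J[...,0]<125)&(np.abs(J[...,1])<45)&(J[...,2]>29)&(J[...,2]<37)
    out=[]
    for s in(1,-1):
        k=m&(s*J[...,1]>8)&(s*J[...,1]<24)&(J[...,0]<100)
        x,y=J[k][:,0],s*J[k][:,1]; e=x+y/np.tan(np.radians(38)); w=np.percentile(e,[5,50,95]).round(2)
        out+=[k.sum(),w]
    print(f,out,"z",np.median(J[m][:,2]).round(2))
E
python3 jaw.py w1.npz w3.npz w5.npz w6.npz w7.npz w8.npz w9.npz w10.npz; python3 r.py 1
```

```text
w1.npz [np.int64(148), array([110.77, 115.66, 122.84]), np.int64(182), array([107.36, 112.57, 119.94])] z 33.17
w3.npz [np.int64(175), array([110.54, 115.44, 123.11]), np.int64(223), array([106.93, 112.34, 119.76])] z 33.16
w5.npz [np.int64(217), array([110.69, 115.5 , 122.84]), np.int64(277), array([106.94, 112.19, 119.61])] z 33.2
w6.npz [np.int64(347), array([110.61, 116.81, 123.47]), np.int64(558), array([108.39, 113.63, 121.2 ])] z 33.18
w7.npz [np.int64(107), array([109.87, 114.59, 122.37]), np.int64(529), array([108.71, 113.98, 121.33])] z 33.15
w8.npz [np.int64(48), array([109.82, 112.46, 117.1 ]), np.int64(499), array([109.41, 114.65, 122.27])] z 33.11
w9.npz [np.int64(28), array([109.98, 111.98, 116.06]), np.int64(483), array([109.6 , 114.72, 122.44])] z 33.15
w10.npz [np.int64(14), array([109.72, 111.06, 114.1 ]), np.int64(470), array([109.66, 114.76, 122.44])] z 33.13
22.95 Mz 0.074 [-2.7 -4.   5.4] turn 64.12
```

Request:
servo_tool(motion=[[0,0,0,0,0,0.3],[0,0,0,0,0,0.3]])

```text
time: 23.12
tcp_pos: [0.5362, 0.0163, 0.0718]
tool_rot: [[0.764, 0.645, -0.001], [0.645, -0.764, -0.002], [-0.002, 0.001, -1.0]]
wrist_force: [-4.1, -4.3, 4.3]
opening: 0.012
grip_force: 40.0
```

```bash
python3 r.py 5
```

```text
23.12 Mz 0.197 [-4.1 -4.3  4.3] turn 64.73
23.17 Mz 0.159 [-4.  -3.5  4.7] turn 64.74
23.22 Mz 0.154 [-3.8 -4.4  5.2] turn 64.72
23.27 Mz 0.092 [-3.8 -3.   4.8] turn 64.72
23.32 Mz 0.182 [-3.6 -4.   5.2] turn 64.72
```

Request:
servo_tool(motion=[[0,0,0,0,0,0.3],[0,0,0,0,0,0.3]])

```text
time: 23.48
tcp_pos: [0.5362, 0.0163, 0.0718]
tool_rot: [[0.771, 0.637, -0.0], [0.637, -0.771, -0.002], [-0.002, 0.001, -1.0]]
wrist_force: [-3.6, -3.2, 4.2]
opening: 0.0115
grip_force: 40.0
```

```bash
python3 r.py 5; python3 sn.py w11.npz
python3 m5.py w11.npz|grep -E "head|foot"; python3 jaw.py w11.npz
```

```text
23.48 Mz 0.197 [-3.6 -3.2  4.2] turn 65.33
23.53 Mz 0.191 [-4.1 -4.1  4.8] turn 65.34
23.58 Mz 0.115 [-3.7 -3.   4.8] turn 65.32
23.63 Mz 0.14 [-3.6 -3.5  5.1] turn 65.32
23.68 Mz 0.197 [-4.4 -2.9  5.4] turn 65.32
head 1987 ((76.2977066040039, 0.29459497332572937), 11.017621040344238) ((75.9520034790039, 0.35111331939697266), (21.254549026489258, 21.1446475982666), 51.75034713745117)
foot 708 ((75.63410186767578, -0.13289858400821686), 19.684839248657227) ((72.664306640625, -2.9186935424804688), (30.960756301879883, 38.85977554321289), 44.0264892578125)
w11.npz [np.int64(9), array([110.35, 111.89, 113.13]), np.int64(462), array([109.87, 114.92, 122.66])] z 33.09
```

Request:
servo_tool(motion=[[0,0,0,0,0,0.3],[0,0,0,0,0,0.3],[0,0,0,0,0,0.3]])

```text
time: 23.98
tcp_pos: [0.5362, 0.0162, 0.0718]
tool_rot: [[0.781, 0.625, -0.0], [0.625, -0.781, -0.002], [-0.002, 0.001, -1.0]]
wrist_force: [-2.8, -3.6, 4.5]
opening: 0.0116
grip_force: 40.0
```

```bash
python3 r.py 7; python3 sn.py w12.npz
python3 m5.py w12.npz|grep -E "head|foot"; python3 jaw.py w12.npz
```

```text
23.98 Mz 0.184 [-2.8 -3.6  4.5] turn 66.22
24.03 Mz 0.16 [-3.3 -3.1  4.6] turn 66.23
24.08 Mz 0.235 [-3.8 -3.8  4.4] turn 66.21
24.13 Mz 0.217 [-4.5 -3.9  5.2] turn 66.21
24.18 Mz 0.176 [-4.2 -3.3  5. ] turn 66.21
24.23 Mz 0.166 [-3.6 -4.3  6.3] turn 66.21
24.28 Mz 0.173 [-3.6 -4.2  4.8] turn 66.21
head 1993 ((76.45902252197266, 0.4793301820755005), 11.100275993347168) ((76.36701965332031, 0.34521961212158203), (21.46455955505371, 21.119384765625), 16.481069564819336)
foot 702 ((75.40231323242188, -0.10634847730398178), 19.652210235595703) ((72.25829315185547, -3.105611801147461), (29.576366424560547, 38.68029022216797), 40.58191680908203)
w12.npz [np.int64(6), array([110.03, 111.42, 111.95]), np.int64(453), array([110.02, 115.06, 122.83])] z 33.15
```

Request:
servo_tool(motion=[[0,0,0,0,0,0.3],[0,0,0,0,0,0.3],[0,0,0,0,0,0.3],[0,0,0,0,0,0.3]])

```text
time: 24.67
tcp_pos: [0.5362, 0.0162, 0.0718]
tool_rot: [[0.794, 0.609, -0.0], [0.609, -0.794, -0.002], [-0.002, 0.001, -1.0]]
wrist_force: [-3.3, -4.1, 4.9]
opening: 0.0116
grip_force: 40.0
```

```bash
python3 r.py 10
```

```text
24.67 Mz 0.279 [-3.3 -4.1  4.9] turn 67.42
24.72 Mz 0.151 [-3.4 -3.9  4.9] turn 67.43
24.77 Mz 0.15 [-3.7 -2.9  5. ] turn 67.41
24.82 Mz 0.19 [-3.5 -3.9  4.6] turn 67.41
24.87 Mz 0.242 [-4.3 -3.1  3.8] turn 67.41
24.92 Mz 0.195 [-3.4 -4.1  4.1] turn 67.41
24.97 Mz 0.216 [-3.1 -3.6  5.1] turn 67.41
25.02 Mz 0.159 [-3.9 -3.4  4.3] turn 67.41
25.07 Mz 0.245 [-3.4 -3.5  4.9] turn 67.41
25.12 Mz 0.175 [-3.9 -3.4  4.7] turn 67.41
```

Request:
servo_tool(motion=[[0,0,0,0,0,0],[0,0,0,0,0,0],[0,0,0,0,0,0],[0,0,0,0,0,0]], gripper=3.4)

```text
time: 25.45
tcp_pos: [0.5366, 0.0175, 0.0715]
tool_rot: [[0.794, 0.608, 0.001], [0.608, -0.794, 0.0], [0.001, 0.0, -1.0]]
wrist_force: [-0.3, 0.5, -0.8]
opening: 0.033
grip_force: 0.0
```

Request:
servo_tool(motion=[[0,0,-1.0,0,0,0],[0,0,-2.0,0,0,0],[0,0,-2.5,0,0,0],[0,0,-2.5,0,0,0],[0,0,-2.0,0,0,0],[0,0,0,0,0,0],[0,0,0,0,0,0],[0,0,0,0,0,0]])

```text
time: 26.12
tcp_pos: [0.5358, 0.0174, 0.1711]
tool_rot: [[0.793, 0.609, -0.001], [0.609, -0.793, 0.0], [-0.001, -0.001, -1.0]]
wrist_force: [-0.0, -0.4, -1.7]
opening: 0.0338
grip_force: 0.0
```

```bash
python3 av.py 5; python3 sn.py w13.npz;python3 m5.py w13.npz; python3 jaw.py w13.npz
python3 -c "
import numpy as np,cv2
cv2.imwrite('pics/w13.png',np.load('w13.npz')['p'][:,:,::-1])"
```

```text
26.37 tcp [0.5354 0.0174 0.1704] yaw_y -52.51 grip 0.0 0.0341
M [-0.062  0.129 -0.006] sd [0.031 0.02  0.007] F [-0.16  0.1  -0.75] to axis [-0.14  0.01  9.84]
bar 703 ((0.2133074700832367, 0.3245325982570648), 17.329078674316406) ((0.042296767234802246, 0.4250679016113281), (11.441716194152832, 34.28181076049805), 22.639867782592773)
outer 3101 ((-0.1365584433078766, 0.2820771038532257), 31.578235626220703) ((0.2018570899963379, 0.2969932556152344), (62.211769104003906, 61.958248138427734), 49.97943115234375)
head 696 ((76.30496978759766, 0.6433104276657104), 10.887036323547363) ((76.27371215820312, 0.25631046295166016), (21.00052261352539, 20.700864791870117), 17.64707374572754)
foot 317 ((75.37293243408203, -0.36266645789146423), 19.46956443786621) ((72.45346069335938, -3.089191436767578), (29.677043914794922, 38.65533447265625), 43.10988998413086)
w13.npz [np.int64(2), array([110.89, 111.01, 111.12]), np.int64(205), array([110.48, 115.38, 123.05])] z 33.12
```

View pics/w13.png

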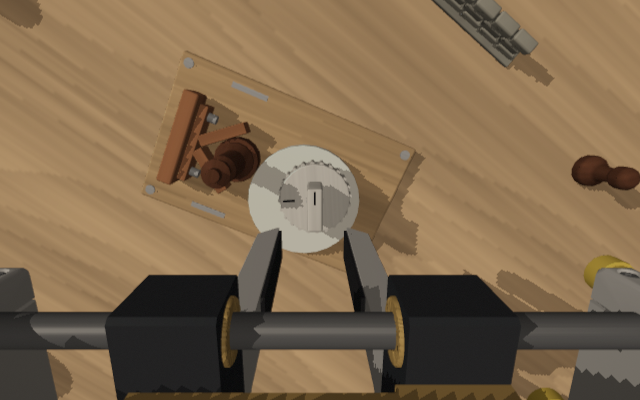

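The queen is seated in the V at (220,165), the bar stayed at 67.4°, and the outer mark kept its angle. I'll go back to the earlier viewpoint to check the clamping force from the jaw's spring travel.

Request:
servo_tool(motion=[[0,0,0,0,0,-6.7],[0,0,0,0,0,-6.7],[0,0,0,0,0,-6.7],[0,0,0,0,0,-6.7],[0,0,0,0,0,-6.7],[0,0,0,0,0,-6.7],[0,0,0,0,0,-6.7],[0,0,0,0,0,-6.7]])

```text
time: 27.08
tcp_pos: [0.536, 0.0173, 0.1712]
tool_rot: [[-0.025, 1.0, -0.001], [1.0, 0.025, 0.0], [0.0, -0.001, -1.0]]
wrist_force: [0.1, 0.8, 0.7]
opening: 0.034
grip_force: 0.0
```

Request:
servo_tool(motion=[[0,0,0,0,0,-6.7],[0,0,0,0,0,-7.1],[0.3,-0.2,0.1,0,0,0],[0,0,0,0,0,0],[0,0,0,0,0,0],[0,0,0,0,0,0],[0,0,0,0,0,0]])

```text
time: 27.67
tcp_pos: [0.5336, 0.0197, 0.1707]
tool_rot: [[-0.256, 0.967, 0.0], [0.967, 0.256, -0.0], [-0.0, 0.0, -1.0]]
wrist_force: [1.1, -0.2, 0.9]
opening: 0.0338
grip_force: 0.0
```

```bash
python3 sn.py w14.npz; python3 sn.py w15.npz
cat > cmp.py <<'E'
from h import *
O=np.array([.5342,.0165]);X=np.array([-.257,.966]);Y=np.array([-.966,-.257])
for f in("w3.npz","w5.npz","w14.npz","w15.npz"):
    z=np.load(f);p,d=z["p"],z["d"];KT=cam("wrist",{"tool_rot":z["R"],"tcp_pos":z["t"]});C=cloud(KT,d)
    J=np.stack([(C[...,:2]-O)@X,(C[...,:2]-O)@Y,C[...,2]+.0012],-1)*1000
    a=p.astype(int);m=(a[...,0]-a[...,2]>45)&(J[...,0]>55)&(J[...,0]<97)&(J[...,2]>30)&(J[...,2]<37)
    o=[]
    for s in(1,-1):
        k=m&(s*J[...,1]>12)&(s*J[...,1]<24);e=J[k][:,0]+s*J[k][:,1]/np.tan(np.radians(38))
        o+=[int(k.sum()),e.mean().round(2),np.percentile(e,[10,50,90]).round(2)]
        k=m&(s*J[...,1]>8);o.append(np.percentile(J[k][:,0],[1,5]).round(2))
    # fixed reference: plate far corner/outer backing block
    b=(a[...,0]-a[...,2]>45)&(J[...,0]>105)&(J[...,0]<140)&(np.abs(J[...,1])<45)&(J[...,2]>25)
    print(f,z["t"].round(4),o,"block",int(b.sum()),J[b][:,0].mean().round(2),J[b][:,1].mean().round(2),J[b][:,2].mean().round(1))
E
python3 cmp.py; python3 jaw.py w14.npz; python3 m5.py w14.npz; python3 r.py 1
```

```text
w3.npz [0.5171 0.0655 0.1888] [166, np.float64(114.65), array([109.18, 114.19, 120.81]), array([75.49, 77.38]), 162, np.float64(114.33), array([109.1 , 113.72, 120.43]), array([75.68, 77.64])] block 3123 123.92 0.92 120.4
w5.npz [0.5328 0.0198 0.1694] [232, np.float64(111.94), array([ 96.23, 113.48, 120.58]), array([63.85, 74.89]), 242, np.float64(109.45), array([ 89.73, 112.67, 120.01]), array([57.13, 66.46])] block 2739 123.32 0.05 36.4
w14.npz [0.5336 0.0197 0.1707] [210, np.float64(113.64), array([105.6 , 113.98, 121.01]), array([72.53, 77.78]), 223, np.float64(112.15), array([100.45, 113.26, 120.73]), array([69.36, 76.07])] block 2908 123.48 0.19 36.2
w15.npz [0.5337 0.0197 0.1708] [209, np.float64(113.72), array([106.08, 113.97, 120.9 ]), array([72.14, 77.74]), 223, np.float64(111.82), array([ 98.54, 113.34, 120.8 ]), array([68.29, 75.21])] block 2886 123.45 0.14 36.2
w14.npz [np.int64(215), array([111.08, 116.03, 123.21]), np.int64(222), array([110.66, 115.57, 123.2 ])] z 33.21
bar 727 ((0.3909800946712494, 0.008218533359467983), 17.325599670410156) ((0.13859224319458008, 0.03621482849121094), (12.435932159423828, 33.870548248291016), 22.84307861328125)
outer 2822 ((0.058693066239356995, -0.1941153109073639), 31.621166229248047) ((-0.127685546875, 0.0390472412109375), (62.56493377685547, 62.0037956237793), 19.07191276550293)
head 786 ((76.28179931640625, 0.061660926789045334), 10.632034301757812) ((76.40647888183594, 0.03803062438964844), (20.828081130981445, 20.320682525634766), 46.3736457824707)
foot 336 ((76.04704284667969, -0.061946939677000046), 19.732336044311523) ((74.95539855957031, -0.2583789825439453), (39.02671432495117, 35.28675842285156), 89.5274887084961)
27.77 Mz 0.024 [0.1 0.4 0.2] turn 0.05
```

```bash
cat > cmp2.py <<'E'
from h import *
O=np.array([.5342,.0165]);X=np.array([-.257,.966]);Y=np.array([-.966,-.257])
for f in("w1.npz","w3.npz","w5.npz","w14.npz","w15.npz"):
    z=np.load(f);p,d=z["p"],z["d"];KT=cam("wrist",{"tool_rot":z["R"],"tcp_pos":z["t"]})
    C=cloud(KT,d);v,u=np.indices(d.shape);G=plane(KT,np.c_[u.ravel(),v.ravel()],.0318).reshape(d.shape+(3,))
    g=np.stack([(G[...,:2]-O)@X,(G[...,:2]-O)@Y],-1)*1000;z_=C[...,2]*1000
    a=p.astype(int);red=(a[...,0]-a[...,2]>45)&(a[...,0]>100)&(z_>30)&(z_<35)
    o=[]
    for s in(1,-1):
        y=s*g[...,1];k=red&(y>14)&(y<26)&(g[...,0]>72)&(g[...,0]<100)
        t=np.radians(38);n=g[k][:,0]*np.sin(t)+y[k]*np.cos(t);q=-g[k][:,0]*np.cos(t)+y[k]*np.sin(t)
        o+=[int(k.sum()),(np.median(n)/np.sin(t)).round(2),(np.percentile(n,[4,96])/np.sin(t)).round(2)]
    b=(a[...,0]-a[...,2]>45)&(a[...,0]>100)&(z_>30)&(z_<50)&(np.abs(g[...,1])<25)&(g[...,0]>112)&(g[...,0]<145)
    print(f,o,"block x",np.percentile(g[b][:,0],[3,50,97]).round(2),int(b.sum()))
E
python3 cmp2.py
```

```text
w1.npz [162, np.float64(115.96), array([109.48, 122.9 ]), 162, np.float64(116.13), array([109.83, 123.19])] block x [112.75 126.82 134.9 ] 938
w3.npz [196, np.float64(115.97), array([109.42, 123.02]), 203, np.float64(115.69), array([109.26, 123.1 ])] block x [112.38 126.53 135.22] 1142
w5.npz [236, np.float64(116.26), array([110.08, 123.14]), 241, np.float64(116.11), array([109.76, 123.2 ])] block x [112.53 127.09 135.34] 1369
w14.npz [231, np.float64(116.77), array([110.77, 123.82]), 231, np.float64(116.62), array([110.59, 123.99])] block x [113.8  128.37 135.89] 1287
w15.npz [230, np.float64(116.7), array([110.7 , 123.74]), 230, np.float64(116.67), array([110.66, 123.92])] block x [113.76 128.34 135.86] 1283
```

```bash
cat > scr.py <<'E'
from h import *
O=np.array([.5342,.0165]);X=np.array([-.257,.966]);Y=np.array([-.966,-.257])
for f in("w1.npz","w3.npz","w5.npz","w14.npz","w15.npz"):
    z=np.load(f);p,d=z["p"],z["d"];KT=cam("wrist",{"tool_rot":z["R"],"tcp_pos":z["t"]})
    v,u=np.indices(d.shape);G=plane(KT,np.c_[u.ravel(),v.ravel()],.0118).reshape(d.shape+(3,))
    g=np.stack([(G[...,:2]-O)@X,(G[...,:2]-O)@Y],-1)*1000
    a=p.astype(int);w=np.clip(45-(a[...,0]-a[...,2]),0,None).astype(float)   # greyness
    o=[]
    for x0,y0,h in((147,63,7),(147,-63,7)):
        k=(np.abs(g[...,0]-x0)<h)&(np.abs(g[...,1]-y0)<h); W=w*k
        o.append([int((W>0).sum())]+list(((W[...,None]*g).sum((0,1))/max(W.sum(),1)).round(2)))
    # slots beside jaw (grey strips)
    for s in(1,-1):
        k=(s*g[...,1]>48)&(s*g[...,1]<66)&(g[...,0]>60)&(g[...,0]<130);W=w*k
        o.append([int((W>0).sum())]+list(((W[...,None]*g).sum((0,1))/max(W.sum(),1)).round(2)))
    # far edge of table-plate by height
    C=cloud(KT,d);Z=C[...,2]+.0012;J=(C[...,:2]-O)@X*1000;y=(C[...,:2]-O)@Y*1000
    k=(np.abs(y)<60)&(Z>.008)&(Z<.015)&(J>140);print(f,o,"edge",np.percentile(J[k],[99]).round(2))
E
python3 scr.py
```

```text
w1.npz [[67, np.float64(146.12), np.float64(61.83)], [71, np.float64(146.24), np.float64(-62.04)], [165, np.float64(88.39), np.float64(59.77)], [167, np.float64(88.41), np.float64(-59.99)]] edge [154.53]
w3.npz [[80, np.float64(146.18), np.float64(62.12)], [77, np.float64(146.18), np.float64(-61.75)], [186, np.float64(88.45), np.float64(59.96)], [187, np.float64(88.56), np.float64(-59.85)]] edge [154.13]
w5.npz [[104, np.float64(146.17), np.float64(62.05)], [100, np.float64(146.28), np.float64(-61.8)], [237, np.float64(88.38), np.float64(59.97)], [229, np.float64(88.64), np.float64(-59.78)]] edge [153.77]
w14.npz [[101, np.float64(146.05), np.float64(62.06)], [103, np.float64(146.23), np.float64(-61.84)], [233, np.float64(88.33), np.float64(59.96)], [232, np.float64(88.52), np.float64(-59.79)]] edge [154.8]
w15.npz [[103, np.float64(146.07), np.float64(62.04)], [103, np.float64(146.22), np.float64(-61.88)], [231, np.float64(88.32), np.float64(59.96)], [232, np.float64(88.51), np.float64(-59.81)]] edge [154.81]
```

```bash
cat > cen.py <<'E'
from h import *
O=np.array([.5342,.0165]);X=np.array([-.257,.966]);Y=np.array([-.966,-.257])
for f in("w1.npz","w3.npz","w5.npz","w14.npz","w15.npz"):
    z=np.load(f);p,d=z["p"],z["d"];KT=cam("wrist",{"tool_rot":z["R"],"tcp_pos":z["t"]})
    v,u=np.indices(d.shape);G=plane(KT,np.c_[u.ravel(),v.ravel()],.033).reshape(d.shape+(3,))
    g=np.stack([(G[...,:2]-O)@X,(G[...,:2]-O)@Y],-1)*1000
    a=p.astype(float);sat=1-a[...,2]/a[...,0].clip(1);w=np.clip((sat-.5)/.2,0,1)*np.clip((a[...,0]-70)/50,0,1)
    o=[];t=np.radians(38)
    for s in(1,-1):
        y=s*g[...,1];n=g[...,0]+y/np.tan(t);k=(y>15)&(y<24)&(np.abs(n-116)<14)
        W=w*k;o.append((round(W.sum(),1),((W*n).sum()/W.sum()).round(2)))
    for lo,hi,yy in((105,145,22),(94,145,22)):
        k=(g[...,0]>lo)&(g[...,0]<hi)&(np.abs(g[...,1])<yy);W=w*k
        o.append((round(W.sum(),1),((W*g[...,0]).sum()/W.sum()).round(2)))
    print(f,o)
E
python3 cen.py
```

```text
w1.npz [(np.float64(66.2), np.float64(116.47)), (np.float64(67.0), np.float64(116.5)), (np.float64(516.2), np.float64(122.49)), (np.float64(645.9), np.float64(117.87))]
w3.npz [(np.float64(83.7), np.float64(116.73)), (np.float64(79.7), np.float64(116.23)), (np.float64(593.7), np.float64(122.24)), (np.float64(748.8), np.float64(117.52))]
w5.npz [(np.float64(103.4), np.float64(116.41)), (np.float64(92.9), np.float64(116.22)), (np.float64(735.9), np.float64(122.93)), (np.float64(928.0), np.float64(118.08))]
w14.npz [(np.float64(104.4), np.float64(117.09)), (np.float64(94.6), np.float64(116.9)), (np.float64(735.1), np.float64(122.87)), (np.float64(919.2), np.float64(118.18))]
w15.npz [(np.float64(104.8), np.float64(117.1)), (np.float64(95.7), np.float64(116.81)), (np.float64(736.0), np.float64(122.91)), (np.float64(916.4), np.float64(118.3))]
```

Compared from the same viewpoint, the jaw has moved back only about 0.7 mm, or roughly 3 N. Torque suggests about 5 N. A further 2.5° (about 2 N) puts both estimates safely within 3–9 N, so I'll regrip.

Request:
servo_tool(motion=[[0,0,0,0,0,6.7],[0,0,0,0,0,6.7],[0,0,0,0,0,6.7],[0,0,0,0,0,6.7],[0,0,0,0,0,6.7],[0,0,0,0,0,6.7],[0,0,0,0,0,6.7],[0,0,0,0,0,6.7]])

```text
time: 28.43
tcp_pos: [0.5337, 0.0196, 0.1708]
tool_rot: [[0.63, 0.776, 0.0], [0.776, -0.63, -0.0], [0.0, 0.0, -1.0]]
wrist_force: [-0.2, 0.5, -0.1]
opening: 0.034
grip_force: 0.0
```

Request:
servo_tool(motion=[[0,0,0,0,0,6.7],[0,0,0,0,0,7.1],[0,0,0,0,0,0],[0,0,0,0,0,0],[0,0,0,0,0,0]])

```text
time: 28.85
tcp_pos: [0.5336, 0.0196, 0.1707]
tool_rot: [[0.792, 0.61, -0.0], [0.61, -0.792, -0.0], [-0.0, -0.0, -1.0]]
wrist_force: [-0.5, 0.1, -0.1]
opening: 0.0342
grip_force: 0.0
```

```bash
python3 -c "
from h import *
s=env.state();r=s['tool_rot'];print(s['time'],tomove(s,[.5350,.0167,.072]),np.degrees(np.arctan2(r[1,1],r[0,1])))"
```

```text
28.85 [-0.07088581  0.3173682   9.8733194 ] -52.375399080374734
```

Request:
servo_tool(motion=[[-0.07,0.32,1.5,0,0,0.1],[0,0,2.0,0,0,0],[0,0,2.0,0,0,0],[0,0,1.5,0,0,0],[0,0,0.7,0,0,0],[0,0,0.3,0,0,0],[0,0,0,0,0,0],[0,0,0,0,0,0]])

```text
time: 29.52
tcp_pos: [0.5358, 0.0166, 0.0916]
tool_rot: [[0.794, 0.608, 0.001], [0.608, -0.794, -0.0], [0.001, 0.001, -1.0]]
wrist_force: [0.4, -0.0, -0.5]
opening: 0.0342
grip_force: 0.0
```

```bash
python3 -c "
from h import *
s=env.state();r=s['tool_rot'];print(s['time'],tomove(s,[.5350,.0167,.072]),np.degrees(np.arctan2(r[1,1],r[0,1])))"
```

```text
29.5167 [-0.06096538 -0.05673589  1.95904562] -52.58219088988135
```

Request:
servo_tool(motion=[[-0.06,-0.06,0.6,0,0,-0.05],[0,0,0.6,0,0,0],[0,0,0.5,0,0,0],[0,0,0.2,0,0,0],[0,0,0,0,0,0],[0,0,0,0,0,0]])

```text
time: 30.02
tcp_pos: [0.534, 0.0168, 0.0715]
tool_rot: [[0.794, 0.608, -0.0], [0.608, -0.794, 0.0], [-0.0, -0.0, -1.0]]
wrist_force: [-0.4, 0.6, 1.2]
opening: 0.034
grip_force: 0.0
```

```bash
python3 av.py 4
```

```text
30.22 tcp [0.5344 0.0168 0.072 ] yaw_y -52.56 grip 0.0 0.0339
M [-0.033  0.089 -0.017] sd [0.02 0.02 0.03] F [ 0.04 -0.02  0.55] to axis [-0.04  0.01  0.  ]
```

Request:
servo_tool(motion=[[0,0,0,0,0,0],[0,0,0,0,0,0],[0,0,0,0,0,0],[0,0,0,0,0,0],[0,0,0,0,0,0],[0,0,0,0,0,0]], gripper=0.8)

```text
time: 30.72
tcp_pos: [0.5352, 0.0156, 0.0719]
tool_rot: [[0.794, 0.608, 0.002], [0.608, -0.794, -0.002], [0.0, 0.003, -1.0]]
wrist_force: [3.3, -4.0, -2.1]
opening: 0.0117
grip_force: 40.0
```

```bash
python3 av.py 4
```

```text
30.92 tcp [0.5352 0.0156 0.0719] yaw_y -52.54 grip 39.99882996082306 0.0114
M [-0.649 -0.271  0.137] sd [0.017 0.039 0.028] F [ 2.95 -4.09 -2.49] to axis [-0.03 -0.13 -0.01]
```

Request:
servo_tool(motion=[[0,0.15,0,0,0,0.25],[0,0,0,0,0,0.25],[0,0,0,0,0,0.25],[0,0,0,0,0,0.25],[0,0,0,0,0,0.25],[0,0,0,0,0,0.25]])

```text
time: 31.42
tcp_pos: [0.5353, 0.0155, 0.0719]
tool_rot: [[0.81, 0.587, 0.0], [0.587, -0.81, -0.0], [0.0, 0.001, -1.0]]
wrist_force: [-0.1, -2.6, -0.6]
opening: 0.0115
grip_force: 40.0
```

```bash
python3 r.py 4
```

```text
31.42 Mz 0.228 [-0.1 -2.6 -0.6] turn 68.97
31.47 Mz 0.288 [ 0.8 -1.9 -1.3] turn 68.98
31.52 Mz 0.255 [ 0.7 -3.   0.6] turn 68.96
31.57 Mz 0.253 [ 1.3 -2.4  0.5] turn 68.96
```

Request:
servo_tool(motion=[[0,0,0,0,0,0.25],[0,0,0,0,0,0.25],[0,0,0,0,0,0.25],[0,0,0,0,0,0.25]])

```text
time: 31.9
tcp_pos: [0.5353, 0.0155, 0.0719]
tool_rot: [[0.82, 0.572, 0.0], [0.572, -0.82, -0.0], [0.0, 0.001, -1.0]]
wrist_force: [0.8, -3.1, 0.4]
opening: 0.0119
grip_force: 40.0
```

```bash
python3 r.py 8; python3 av.py 1
```

```text
31.9 Mz 0.27 [ 0.8 -3.1  0.4] turn 69.98
31.95 Mz 0.249 [ 2.5 -3.5  0.8] turn 69.99
32.0 Mz 0.323 [ 1.4 -3.   0.2] turn 69.97
32.05 Mz 0.252 [ 1.5 -4.1  0.5] turn 69.96
32.1 Mz 0.276 [ 1.1 -3.2  1.8] turn 69.96
32.15 Mz 0.237 [ 1.8 -2.8  0.1] turn 69.96
32.2 Mz 0.178 [ 1.  -3.1  0.9] turn 69.96
32.25 Mz 0.295 [ 2.  -4.4 -0.1] turn 69.96
32.3 tcp [0.5353 0.0155 0.0719] yaw_y -55.06 grip 40.00971078872681 0.0118
M [-0.595 -0.141  0.295] sd [0. 0. 0.] F [ 1.96 -4.36 -0.07] to axis [-0.03 -0.15 -0.01]
```

Request:
servo_tool(motion=[[0,0,0,0,0,0],[0,0,0,0,0,0],[0,0,0,0,0,0],[0,0,0,0,0,0]], gripper=3.4)

```text
time: 32.63
tcp_pos: [0.5343, 0.0162, 0.0713]
tool_rot: [[0.82, 0.572, -0.002], [0.572, -0.82, 0.001], [-0.001, -0.002, -1.0]]
wrist_force: [-0.8, -0.2, 0.1]
opening: 0.0329
grip_force: 0.0
```

Request:
servo_tool(motion=[[0,0,-1.0,0,0,0],[0,0,-2.0,0,0,0],[0,0,-2.5,0,0,0],[0,0,-2.5,0,0,0],[0,0,-1.9,0,0,0],[0,0,0,0,0,-6.7],[0,0,0,0,0,-6.7],[0,0,0,0,0,-6.7]])

```text
time: 33.3
tcp_pos: [0.5355, 0.0158, 0.1723]
tool_rot: [[0.568, 0.823, 0.002], [0.823, -0.568, 0.0], [0.001, 0.001, -1.0]]
wrist_force: [-0.6, 0.1, -0.1]
opening: 0.0341
grip_force: 0.0
```

Request:
servo_tool(motion=[[0,0,0,0,0,-7.1],[0,0,0,0,0,-7.1],[0,0,0,0,0,-7.1],[0,0,0,0,0,-7.1],[0,0,0,0,0,-7.1],[0,0,0,0,0,-7.1],[0,0,0,0,0,-7.1],[0.3,-0.1,0,0,0,0]])

```text
time: 33.97
tcp_pos: [0.5335, 0.0182, 0.1715]
tool_rot: [[-0.256, 0.967, 0.001], [0.967, 0.256, 0.0], [-0.0, 0.001, -1.0]]
wrist_force: [-0.2, 0.1, 0.2]
opening: 0.0341
grip_force: 0.0
```

Request:
servo_tool(motion=[[0,0,0,0,0,0],[0,0,0,0,0,0],[0,0,0,0,0,0],[0,0,0,0,0,0]])

```text
time: 34.3
tcp_pos: [0.5334, 0.0183, 0.1709]
tool_rot: [[-0.253, 0.967, 0.0], [0.967, 0.253, 0.0], [-0.0, 0.0, -1.0]]
wrist_force: [-0.6, 0.2, 0.3]
opening: 0.0342
grip_force: 0.0
```

```bash
python3 sn.py w16.npz; python3 sn.py w17.npz; for f in cen scr cmp2; do sed -i 's/"w15.npz")/"w15.npz","w16.npz","w17.npz")/' $f.py; python3 $f.py|tail -5; done; python3 m5.py w16.npz; python3 r.py 1
```

```text
w5.npz [(np.float64(103.4), np.float64(116.42)), (np.float64(92.9), np.float64(116.21)), (np.float64(735.4), np.float64(122.92)), (np.float64(927.5), np.float64(118.08))]
w14.npz [(np.float64(104.4), np.float64(117.09)), (np.float64(94.6), np.float64(116.9)), (np.float64(735.1), np.float64(122.87)), (np.float64(918.7), np.float64(118.19))]
w15.npz [(np.float64(104.8), np.float64(117.1)), (np.float64(95.2), np.float64(116.83)), (np.float64(736.0), np.float64(122.9)), (np.float64(916.5), np.float64(118.3))]
w16.npz [(np.float64(97.3), np.float64(117.62)), (np.float64(101.8), np.float64(117.43)), (np.float64(726.7), np.float64(123.13)), (np.float64(917.9), np.float64(118.22))]
w17.npz [(np.float64(94.8), np.float64(117.55)), (np.float64(104.0), np.float64(117.37)), (np.float64(729.5), np.float64(123.11)), (np.float64(920.0), np.float64(118.23))]
w5.npz [[104, np.float64(146.17), np.float64(62.05)], [100, np.float64(146.28), np.float64(-61.8)], [237, np.float64(88.38), np.float64(59.97)], [229, np.float64(88.64), np.float64(-59.78)]] edge [153.77]
w14.npz [[101, np.float64(146.05), np.fl
[... 1555 characters left out ...]
4), 17.251853942871094) ((0.06669092923402786, 0.07260513305664062), (12.476564407348633, 33.91526412963867), 20.195751190185547)
outer 2823 ((-0.3079299330711365, -0.1209004819393158), 31.77060890197754) ((-0.1113739013671875, 0.24477386474609375), (61.71860885620117, 62.341583251953125), 78.2922592163086)
head 789 ((76.89102172851562, 0.009585535153746605), 10.62548542022705) ((76.95840454101562, -0.0626058578491211), (20.968740463256836, 20.454879760742188), 0.5566692352294922)
foot 316 ((76.6545639038086, 0.05834730342030525), 19.763381958007812) ((74.45616912841797, -0.1570873260498047), (33.98567199707031, 38.992252349853516), 5.427679538726807)
34.4 Mz -0.024 [ 0.3  0.2 -0.1] turn 0.2
```

Jaw travel is now about 1.2 mm (about 4.7 N), and torque suggests 7–8 N, so both estimates are inside the window. The queen is upright and centred, and the arm is clear, so I'm handing in.

```bash
python3 -c "
from bench import env
print(env.close_job())"
```

```text
the job is handed in; nothing more can be done
None
```

I handed the job in with the walnut queen upright in the V jaw, nipped at roughly 5–8 N (jaw travel suggests 4.7 N, knob torque 7–8 N), the outer knob not turned as far as the camera shows, and the arm clear; no verdict came back.

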